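# Slide the walnut slide box into its counter track and close the keeper

### The arm

A 6-joint arm with a two-finger parallel gripper is mounted at the origin on the work surface. World frame = base frame: x ahead of the robot, y to its left, z up, the work surface at z = 0. Lengths are in m, angles in rad, forces in N, time in s.
With the tool pointing down it reaches from about 0.35 to 0.775 m from the base axis. Payload 7.3 kg.
Tool frame: the origin (TCP) lies at the very end of the fingers, on their centre line; the grasp point (between the pads) lies 19 mm behind it; x points along the fingers, y is the direction in which the jaws open and shut, and the axes are right-handed (so a half turn about x gives the same grasp; the last joint's range is limited). The gripper opens to 92 mm and grips with 3 to 60 N. Pads are 19 mm wide; open, the fingers measure 130 mm over their backs; the gripper's body (75 mm by 190 mm) begins 47 mm behind the grasp point.
Start: joints at [-1.28, 0.342, 1.524, -0, 1.275, -0.146], TCP at [0.222, -0.476, 0.227] pointing down, gripper open.
Joint ranges: [-2.53, 2.53], [-0.77, 2.02], [0.04, 2.7], [-1, 4.14], [0.28, 2.66], [-3.11, 3.11]. Speed limits (rad/s): [2.57, 2.57, 3.14, 3.14, 3.14, 3.14].

### API

Orientations are given as [roll, pitch, yaw] about the fixed x, y, z axes, in that order (R = Rz(yaw) Ry(pitch) Rx(roll)).
In Python, from cell import observe, vision, job gives the robot as it stands.
- The arm moves only by the tool send_rows, never from a script. Its argument "motion" is a list of rows, each an object with "hand": the opening, from -1 (shut) to 1 (fully open), so that 0 is half open; "slide": the shift along the tool's x, y, z in mm, a list of three; "spin": the turn about the tool's x in rad. In form: [{"hand": hand, "slide": [tx, ty, tz], "spin": spin}, ...]. A call has 1 to 8 rows; each row shifts and turns the pose as measured when the row begins, along the tool's axes as they then stand; what a row does not reach is not made up. A row lasts 1/10 s, in which the tool goes at most 50 mm and 8.59 degrees, less where a joint would pass 70% of its speed; a pose out of reach is approached as far as the arm can. A call with a gripper value outside its range is refused whole. The fingers move at their own pace and stop on an object; "grip_force" is the grip in N (left out, the last holds). Time passes only in rows, so rows that do not move let the fingers close. It gives the time, the measured TCP pose, the force and the opening at its end, in the units of the state.
- observe(): the state, without advancing time (a new reading comes with each control period).
- vision.read_camera(name): name is "scene" or "top" or "wrist"; returns a dict with "pixels" (384x512x3 uint8, blue, green, red), "range_z" (384x512 float32, m along the optical axis (not along the pixel's ray), 0 where there is no reading), "fx", "fy", "cx", "cy" (pixels), "world_from_camera" (4x4, takes a point from camera to world coordinates); the wrist camera has in their place "T_tool_cam" (4x4, takes a point from camera to tool coordinates, whose origin is the TCP and whose axes are the tool frame's). Camera axes: x right, y down, z forward; pixel columns grow to the right and rows downward; lengths in m; the calibration is good to about 2 mm. A picture is of the moment at which its call begins: read the wrist's pose just before it.
- job.hand_in(): hands the job in, once; it reports no verdict.
Trained networks look in a picture, given as the dict that the camera call returned (one of the last four; its "shot" number tells which), for a name from the list of things; names that differ only in an ending like _2 or _b are one class to them, and where a whole thing is asked for, a point or a joint stands for the part that bears it (a point fixed in the world has none). Each returns a list of dicts, best first, with "conf" (0 to 1); they miss things now and then, are a little off and sometimes report something else, mostly with a low value. They report only what shows in the picture. A call takes as long as a camera call. They do not tell look-alikes from the thing itself.
- vision.search_frame(picture, thing): "uv" ([column, row] in pixels, amid what is visible of it).
- vision.cut_out(picture, thing): "mask" (384x512 bool, what is visible of it) and "uv" ([column, row] in pixels, amid what is visible of it).
The state is a dict: "time": time; "qpos": joint angles; "qvel": joint speeds; "joint_efforts": joint torques, N m; "tool_pos": TCP position; "tool_rot": TCP orientation; "contact_force": force on the tool from outside, world axes, zero at the start; "torque": the same for the moment, N m; "opening": finger opening in m.
Only numpy, scipy, OpenCV 4.12 (cv2) and the standard library are available. Lean on these libraries where they do the work, as an engineer would, in place of code of your own. Each camera call takes 0.05 s, during which the arm holds its last target.

### The job

Swing the keeper at the mouth of the brass security track open, push the walnut slide box along the counter (do not lift or tip it) into the track's open end and on until it is fully home against the stop, then swing the keeper closed again behind it. Leave the other things on the counter where they stand.

Things in the scene. Friction and masses are not known exactly. Their poses are not given: they have to be found in the camera images.
- slide_box: Walnut slide box 120 (x) x 100 (y) mm, on a brass sole plate 130 x 120 x 8 mm that stands out all round. Walnut sides upright from 8 to 58 mm above the counter; flat closed top, no handle. Loose, 0.4 to 0.85 kg; too wide to grip, so it is pushed. Origin: centre of the sole's underside; x lengthwise, roughly towards the track at the start; z up. Both ends alike.
- box_top (a point): Centre of the slide box's flat top, 58 mm above the box's origin.
- track: Brass track fixed to the counter, no floor. Its x is the way in, z up; origin on the counter exactly where the box's origin lies when home. Side walls' inner faces at y = +-62 mm for x -29 to +65 mm (sole has 2 mm play a side). Lips over the walls, x -70 to +65 mm, 10 to 14 mm up, inner edges y = +-54 mm, hold the sole down. Outer width 166 mm. The box enters only at the -x mouth.
- track_mouth (a point): Middle of the track's open mouth on the counter, x = -74 mm in the track's frame. From x = -29 mm back to here the walls flare from y = +-62 to about +-71 mm, to guide the sole in.
- track_stop (a point): Middle of the face of the stop bar (16 mm high) that closes the track's far end, x = +65 mm in the track's frame; the sole's front edge rests on it when the box is home.
- keeper (a joint): Angle of the keeper, a steel bar that swings level, 4 to 12 mm up, on a pin beside the mouth; 14 mm wide, reaching 58 mm from the pin. 0 = closed: it points along the track's +y, across part of the mouth, 10 mm behind the homed sole. Opens away from the track, positive anticlockwise from above, to 1.9; at 1.57 it points along the track's -x, clear of the lane. Light friction holds it; starts 0 to 0.3.
- keeper_hinge (a point): The keeper's pivot axis at counter height, at x = -82, y = -80 mm in the track's frame.
- keeper_knob (a point): Centre of the top of the keeper's upright red round knob, 42 mm from the pivot along the bar, 52 mm above the counter. The red part is 18 mm across, from 26 to 52 mm up; a thin stem is below. It can be pushed from the side, or pinched from above while it swings.
- camera: chrome rangefinder camera body, 34 x 118 x 71 mm high; loose bystander, to be left alone. Origin: centre of its underside.
- adapter: flat steel lens mount adapter ring, 68 mm across, 18 mm high; loose bystander, to be left alone. Origin: centre of its underside.
- hood: black rubber lens hood, a cone open at both ends, 84 mm across at the top, 50 mm high; loose bystander, to be left alone. Origin: centre of its underside.
- cleaner: small amber glass jar with a black cap, 48 mm across, 50 mm high; loose bystander, to be left alone. Origin: centre of its underside.
- lens: black lens standing upright, 63 mm across, 57 mm high; loose bystander, to be left alone. Origin: centre of its underside.
- meter: grey hand-held light meter, 70 x 60 x 29 mm high; loose bystander, to be left alone. Origin: centre of its underside.
Things that resemble listed ones, but are neither listed nor needed, are in the scene too. Of the things that look like the slide_box, the smallest one is meant.

How it is judged:
By the outcome, as a careful person would: the job done as asked, in the order asked, and still so for the second after the job is handed in, with the robot touching nothing.
It also fails if it takes over 72 s, if anything falls off the work surface, if the arm or the gripper's body presses on something with over 40 N, if the wrist force passes 120 N, or if a joint passes its speed limit or range.

## Working session

There is one attempt and no reset: what is moved stays moved. The work goes in short steps, Python scripts to look and compute and a tool call to move; the robot and the scene stay as the last step left them, time stands still between calls to the robot, and variables do not carry over. Pictures are saved under pics/ and viewed, and the job is handed in when it is done.

Besides the shell and the picture viewer there is one more tool, called after "Call:" in YAML: its name, and indented under it one key for each argument. send_rows: Moves the arm, as the interface text tells. Its arguments: {"type":"object","properties":{"motion":{"type":"array","items":{"type":"object","properties":{"hand":{"type":"number"},"slide":{"type":"array","items":{"type":"number"}},"spin":{"type":"number"}}}},"grip_force":{"type":"number"}},"required":["motion"]}

```bash
mkdir -p pics; ls
python3 - <<'E'
from cell import observe, vision, job
import cv2,numpy as np
s=observe(); print(s)
for n in ["scene","top"]:
    p=vision.read_camera(n); cv2.imwrite(f"pics/{n}0.png",p["pixels"]); np.savez(f"{n}0.npz",**{k:v for k,v in p.items()})
    print(n,p["fx"],p["fy"],p["cx"],p["cy"],np.round(p["world_from_camera"],3).tolist())
    for t in ["slide_box","track","keeper","keeper_knob","camera","adapter","hood","cleaner","lens","meter"]:
        print(t,[(np.round(d["uv"]).tolist(),round(d["conf"],2)) for d in vision.search_frame(p,t)])
print(observe()["time"])
E
```

```text
pics
{'time': 0.0, 'qpos': array([-1.27999572e+00,  3.42676731e-01,  1.52507936e+00, -2.29202821e-05,
        1.27536260e+00, -1.45961540e-01]), 'qvel': array([-0.00035197,  0.0002841 ,  0.00125237,  0.00021142, -0.00145718,
        0.0001008 ]), 'joint_efforts': array([-2.63285358e-03, -4.31254399e+01, -2.44224483e+01,  7.13691255e-02,
        5.58120373e-02, -1.47902188e-04]), 'tool_pos': array([ 0.22198754, -0.47528812,  0.22604707]), 'tool_rot': array([-1.70239677,  1.56927013,  1.87596472]), 'contact_force': array([ 0.72139441, -0.45312017, -0.27997409]), 'torque': array([ 0.0070705 , -0.02522512, -0.02071302]), 'opening': 0.09160112589805453}
scene 433.514978583229 433.514978583229 253.19895498336052 189.3462058920666 [[0.858, 0.415, -0.303, 0.905], [0.513, -0.689, 0.511, -0.738], [0.003, -0.594, -0.804, 1.149], [0.0, 0.0, 0.0, 1.0]]
slide_box [([134.0, 216.0], 0.92), ([224.0, 236.0], 0.7), ([238.0, 120.0], 0.56)]
track [([301.0, 151.0], 0.73)]
keeper [([271.0, 303.0], 0.59), ([284.0, 187.0], 0.53)]
keeper_knob []
camera [([355.0, 207.0], 0.76)]
adapter [([275.0, 319.0], 0.7), 
[... 206 characters left out ...]
9902662664 428.14929902662664 257.3335908646034 192.02478785961247 [[-0.027, -0.999, 0.044, 0.454], [-1.0, 0.027, -0.004, -0.057], [0.003, -0.044, -0.999, 1.208], [0.0, 0.0, 0.0, 1.0]]
slide_box [([160.0, 280.0], 0.92), ([315.0, 193.0], 0.79), ([345.0, 293.0], 0.63)]
track [([184.0, 168.0], 0.93), ([263.0, 81.0], 0.53)]
keeper [([315.0, 194.0], 0.63), ([215.0, 173.0], 0.56)]
keeper_knob [([178.0, 169.0], 0.7), ([216.0, 173.0], 0.51)]
camera [([204.0, 92.0], 0.69), ([358.0, 111.0], 0.67)]
adapter [([347.0, 116.0], 0.75), ([402.0, 198.0], 0.31)]
hood [([264.0, 79.0], 0.65)]
cleaner [([222.0, 244.0], 0.52), ([215.0, 171.0], 0.19)]
lens [([103.0, 203.0], 0.68)]
meter [([401.0, 197.0], 0.64)]
1.1
```

View pics/top0.png

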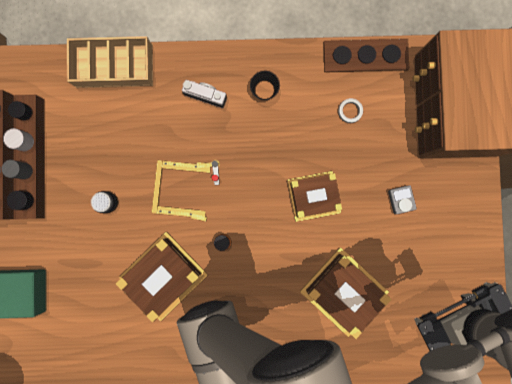

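View pics/scene0.png

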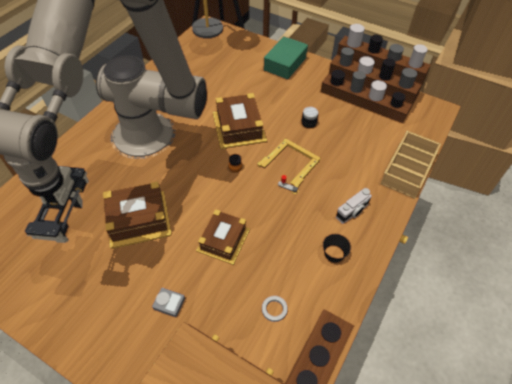

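The picture shows the smallest walnut box at top-view (315,195). The track is at (182,190) with its mouth facing right, and the keeper with its red knob is at (215,173). Next I measure.

```bash
cat > h.py <<'E'
import numpy as np,cv2
def cloud(p,T=None):
    z=p["range_z"]; v,u=np.mgrid[0:384,0:512]
    c=np.stack([(u-p["cx"])*z/p["fx"],(v-p["cy"])*z/p["fy"],z,np.ones_like(z)],-1)
    W=(p["world_from_camera"] if T is None else T)
    return (c@W.T)[...,:3]
def px(p,P):
    c=np.linalg.inv(p["world_from_camera"])@np.append(P,1)
    return np.array([c[0]/c[2]*p["fx"]+p["cx"],c[1]/c[2]*p["fy"]+p["cy"]])
E
python3 - <<'E'
from h import *
p=dict(np.load("top0.npz"));W=cloud(p);
im=p["pixels"]
cv2.imwrite("pics/crop.png",cv2.resize(im[140:240,130:370],None,fx=3.3,fy=3.3,interpolation=cv2.INTER_CUBIC))
hsv=cv2.cvtColor(im,cv2.COLOR_BGR2HSV)
reg=np.zeros((384,512),bool);reg[165:225,280:350]=1
Z=W[...,2]
print("counter",np.median(Z[210:230,180:200]),np.median(Z[225:235,290:340]))
top=reg&(Z>0.045)&(Z<0.075)
r=cv2.minAreaRect(W[top][:,:2].astype(np.float32)*1000);print("top",top.sum(),np.median(Z[top]),r)
print("mean",W[top].mean(0))
def u(v): return 0
sole=reg&(Z>0.004)
r=cv2.minAreaRect(W[sole][:,:2].astype(np.float32)*1000);print("all",sole.sum(),r)
# track brass
reg=np.zeros((384,512),bool);reg[155:225,145:222]=1
br=reg&(hsv[...,0]>18)&(hsv[...,0]<32)&(hsv[...,1]>130)&(hsv[...,2]>140)
print(br.sum(),np.percentile(Z[br],[5,50,95]))
pts=W[br&(Z>0.004)]
r=cv2.minAreaRect(pts[:,:2].astype(np.float32)*1000);print("track",r, cv2.boxPoints(r))
red=reg&((hsv[...,0]<6)|(hsv[...,0]>174))&(hsv[...,1]>150)
print("red",red.sum(),W[red].mean(0),Z[red].max(), [W[red&(Z>0.045)].mean(0)])
E
```

```text
counter 0.0015977050019112538 -0.00044016947790415095
top 1659 0.05771417675711832 ((490.3284912109375, -220.08226013183594), (100.02110290527344, 120.44312286376953), 9.304323196411133)
mean [ 0.49011652 -0.21951991  0.05764167]
all 2095 ((494.22650146484375, -187.8880615234375), (260.4657287597656, 160.25192260742188), 89.67147064208984)
625 [0.00019415 0.01409765 0.01822828]
track ((511.9915466308594, 83.74954986572266), (290.3851623535156, 160.17108154296875), 85.65308380126953) [[421.13147  -54.95526 ]
 [580.84186  -67.095474]
 [602.8516   222.45436 ]
 [443.14124  234.59457 ]]
red 34 [0.54728689 0.05312382 0.04892636] 0.05729807448547608 [array([0.54688082, 0.05302214, 0.05070244])]
```

View pics/crop.png

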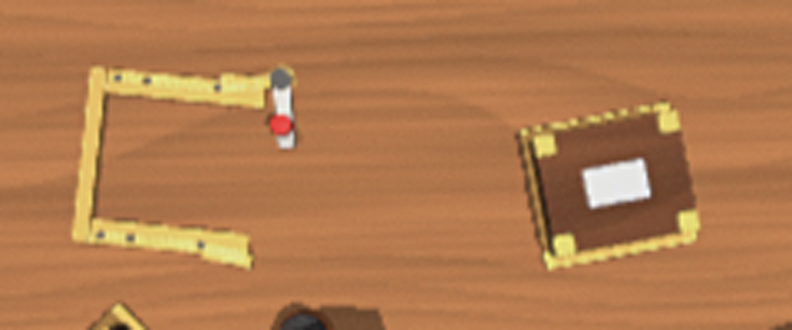

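```bash
cat >> h.py <<'E'
from scipy.spatial.transform import Rotation as Ro
def pose():
    from cell import observe
    s=observe(); R=Ro.from_euler('xyz',s["tool_rot"]).as_matrix(); return np.array(s["tool_pos"]),R,s
def plan(P,yawjaw=None):
    """world target P -> tool shift mm, spin. yawjaw: wanted heading of tool y (rad, mod pi)"""
    p,R,s=pose(); d=R.T@(np.array(P)-p)*1000
    h=np.arctan2(R[1,1],R[0,1])
    print("t",round(s["time"],2),"pos",np.round(p,4),"jawhead",round(np.degrees(h),1),"tilt",np.round(R[:,0],3),"q6",round(s["qpos"][5],2),"F",np.round(s["contact_force"],1),"op",round(s["opening"],4))
    print("shift mm",np.round(d,1))
    if yawjaw is not None:
        a=(h-yawjaw+np.pi/2)%np.pi-np.pi/2   # tool x down: +spin lowers heading
        print("spin",round(a,3),"deg",round(np.degrees(a),1))
    # world axes expressed in tool
    print("world x in tool",np.round(R.T@[1,0,0],3),"y",np.round(R.T@[0,1,0],3))
E
python3 - <<'E'
from h import *
from cell import vision
plan([0.5,0.02,0.30],np.radians(174))
p=vision.read_camera("wrist");cv2.imwrite("pics/w0.png",p["pixels"]);print(np.round(p["T_tool_cam"],3).tolist(),p["fx"])
E
```

```text
t 1.1 pos [ 0.2221 -0.4757  0.2267] jawhead -65.0 tilt [ 0. -0. -1.] q6 -0.15 F [-0.6 -0.  -0.5] op 0.0924
shift mm [ -73.3 -331.6 -461.5]
spin -1.029 deg -59.0
world x in tool [ 0.     0.423 -0.906] y [-0.    -0.906 -0.423]
[[0.0, -0.247, 0.969, -0.158], [1.0, 0.001, -0.0, 0.001], [-0.001, 0.969, 0.247, -0.067], [0.0, 0.0, 0.0, 1.0]] 304.13967428116905
```

Call:
send_rows:
  motion:
    - {"hand": 0, "slide": [-10, 0, 0], "spin": -0.147}
    - {"hand": 0, "slide": [-10, 0, 0], "spin": -0.147}
    - {"hand": 0, "slide": [-10, 0, 0], "spin": -0.147}
    - {"hand": 0, "slide": [-10, 0, 0], "spin": -0.147}
    - {"hand": 0, "slide": [-10, 0, 0], "spin": -0.147}
    - {"hand": 0, "slide": [-10, 0, 0], "spin": -0.147}
    - {"hand": 0, "slide": [-10, 0, 0], "spin": -0.147}

```text
time: 1.85
tool_pos: [0.2219, -0.4748, 0.2976]
tool_rot: [-2.78, 1.567, 1.85]
contact_force: [0.0, -0.3, 0.1]
opening: 0.0466
```

Run:
```python
from h import *
plan([0.55,0.02,0.30],np.radians(174))
```

```text
t 1.85 pos [ 0.2219 -0.4748  0.2976] jawhead -4.7 tilt [-0.001  0.004 -1.   ] q6 -1.2 F [ 0.  -0.3  0.1] op 0.0466
shift mm [  -0.9  286.5 -520.1]
spin 0.023 deg 1.3
world x in tool [-0.001  0.997 -0.082] y [ 0.004 -0.082 -0.997]
```

Call:
send_rows:
  motion:
    - {"hand": 0, "slide": [0, 22, -45], "spin": 0}
    - {"hand": 0, "slide": [0, 22, -45], "spin": 0}
    - {"hand": 0, "slide": [0, 22, -45], "spin": 0}
    - {"hand": 0, "slide": [0, 22, -45], "spin": 0}
    - {"hand": 0, "slide": [0, 22, -45], "spin": 0}
    - {"hand": 0, "slide": [0, 22, -45], "spin": 0}
    - {"hand": 0, "slide": [0, 22, -45], "spin": 0}
    - {"hand": 0, "slide": [0, 22, -45], "spin": 0}

```text
time: 2.65
tool_pos: [0.4249, -0.1321, 0.2991]
tool_rot: [1.03, 1.568, -0.628]
contact_force: [0.6, -0.9, -0.1]
opening: 0.0455
```

Call:
send_rows:
  motion:
    - {"hand": 0, "slide": [0, 22, -45], "spin": 0}
    - {"hand": 0, "slide": [0, 22, -45], "spin": 0}
    - {"hand": 0, "slide": [0, 22, -45], "spin": 0}
    - {"hand": 0, "slide": [0, 22, -45], "spin": 0}
    - {"hand": 0, "slide": [0, 0, 0], "spin": 0}

```text
time: 3.15
tool_pos: [0.5284, 0.045, 0.2994]
tool_rot: [1.438, 1.565, -0.215]
contact_force: [0.3, -0.5, -1.0]
opening: 0.0456
```

```bash
cat >> h.py <<'E'
def wrist(name):
    from cell import vision
    P,R,s=pose(); p=vision.read_camera("wrist"); T=np.eye(4);T[:3,:3]=R;T[:3,3]=P
    p["world_from_camera"]=T@p["T_tool_cam"]; cv2.imwrite(f"pics/{name}.png",p["pixels"]); np.savez(f"{name}.npz",**p); return p
E
python3 - <<'E'
from h import *
plan([0.5,0.02,0.30],np.radians(174))
p=wrist("w1")
E
```

```text
t 3.15 pos [0.5284 0.045  0.2994] jawhead -4.7 tilt [ 0.006 -0.001 -1.   ] q6 0.02 F [ 0.3 -0.5 -1. ] op 0.0456
shift mm [ -0.7 -26.3  27.3]
spin 0.023 deg 1.3
world x in tool [ 0.006  0.997 -0.082] y [-0.001 -0.081 -0.997]
```

View pics/w1.png

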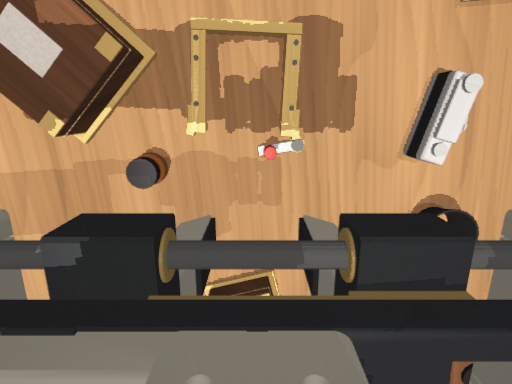

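The wrist view shows the whole track, from corners (190,20) and (302,25) down to the flare ends at (195,132) and (290,138). The keeper is at (258–302, 147) and its knob at (270,152). I fit the known geometry to these.

```bash
cat >> h.py <<'E'
def onplane(p,uv,z):
    uv=np.atleast_2d(uv).astype(float); W=p["world_from_camera"]
    d=np.c_[(uv[:,0]-p["cx"])/p["fx"],(uv[:,1]-p["cy"])/p["fy"],np.ones(len(uv))]@W[:3,:3].T
    o=W[:3,3]; return o+d*((z-o[2])/d[:,2])[:,None]
E
python3 - <<'E'
from h import *
from scipy.optimize import least_squares
p=dict(np.load("w1.npz")); im=p["pixels"]; hsv=cv2.cvtColor(im,cv2.COLOR_BGR2HSV)
cv2.imwrite("pics/w1c.png",cv2.resize(im[5:175,170:330],None,fx=3.5,fy=3.5,interpolation=cv2.INTER_CUBIC))
W=cloud(p);Z=W[...,2]
print("counter z",np.median(Z[60:110,220:270]),"knob")
reg=np.zeros((384,512),bool);reg[10:142,180:312]=1
br=reg&(hsv[...,0]>19)&(hsv[...,0]<34)&(hsv[...,1]>100)&(hsv[...,2]>90)
cv2.imwrite("pics/m.png",cv2.resize((br*255).astype(np.uint8)[5:175,170:330],None,fx=3.5,fy=3.5,interpolation=cv2.INTER_NEAREST))
print([ (np.round(np.percentile(Z[br],q),4)) for q in (5,25,50,75,95)])
red=((hsv[...,0]<6)|(hsv[...,0]>174))&(hsv[...,1]>150); red[:140]=0;red[165:]=0;red[:,:255]=0;red[:,285:]=0
print("red",red.sum(),np.argwhere(red).mean(0)[::-1], np.median(Z[red]), W[red].mean(0))
E
```

```text
counter z -0.00016517120224693316 knob
[np.float64(0.0126), np.float64(0.0135), np.float64(0.0142), np.float64(0.0153), np.float64(0.0167)]
red 80 [270.7125 151.3875] 0.05121905885665365 [0.55125633 0.05592834 0.04963869]
```

View pics/w1c.png

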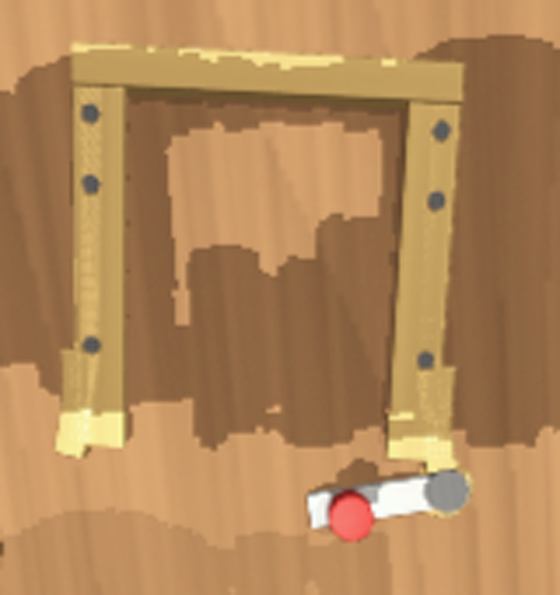

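View pics/m.png

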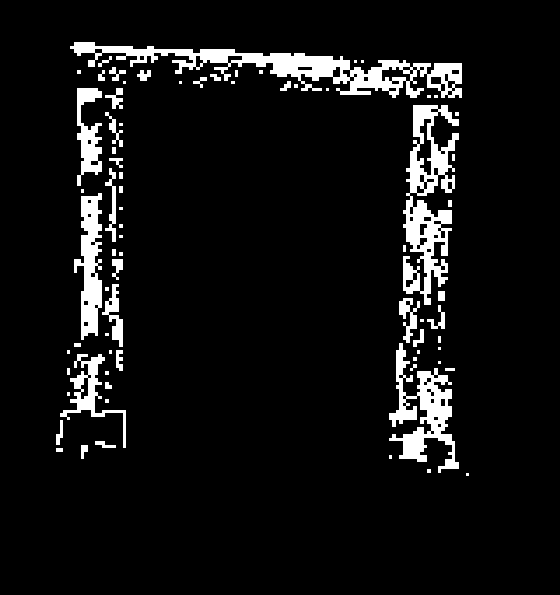

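Run:
```python
from h import *
p=dict(np.load("w1.npz"))
c=np.array([[125,88],[411,103],[125,447],[388,457],[74,88],[462,103]])/3.5+[170,5]-0.35
w=onplane(p,c,0.014)[:,:2]
t=np.array([[65,54],[65,-54],[-70,54],[-70,-54],[65,83],[65,-83]])/1000
tm,wm=t.mean(0),w.mean(0); U,S,V=np.linalg.svd((t-tm).T@(w-wm)); R=(U@V).T
o=wm-R@tm; th=np.arctan2(R[1,0],R[0,0]); print("origin",o,"yaw",np.degrees(th),"det",np.linalg.det(R))
print("resid mm",np.round((w-(t@R.T+o))*1000,1).tolist(), "scale",np.linalg.norm(w[0]-w[1]),np.linalg.norm(w[0]-w[2]))
h=o+R@[-.082,-.080]; print("hinge",h)
for uv in [[270.7,151.4]]:
    k=onplane(p,uv,0.05)[0]; a=R.T@(k[:2]-h); print("knob",k,np.linalg.norm(a),"ang",np.arctan2(-a[0],a[1]))
hp=onplane(p,np.array([447,491])/3.5+[170,5]-.35,0.014)[0];print("hinge seen",hp)
b=np.array([.4903,-.2200]); print("box in track",R.T@(b-o)*1000,"yaw",99.3-np.degrees(th))
```

```text
origin [0.52348894 0.14823545] yaw 83.01255791587077 det 1.0000000000000002
resid mm [[-0.2, -0.1], [0.3, -0.8], [-0.2, 0.7], [-0.1, 1.1], [9.3, -2.1], [-9.1, 1.2]] scale 0.10864195488175314 0.1341689582041448
hinge [0.59291932 0.05711234]
knob [0.55123502 0.05594614 0.05      ] 0.04170060936390315 ang 0.14992335441666865
hinge seen [0.59198398 0.05733689 0.014     ]
box in track [-369.53800334  -11.85406288] yaw 16.287442084129225
```

Run:
```python
from h import *
p=dict(np.load("w1.npz"));W=cloud(p);print("pin z",np.round(W[143:149,294:302,2]*1000,0))
plan([0.5512,0.0559,0.10],np.radians(173))
```

```text
pin z [[ 16.  15.  16.  15.  13.  15.  15.  15.]
 [ 14.  14. 457.  17.  14.  15.  16.  15.]
 [ 15.  17.  14.  15.  17.  16.  15.  15.]
 [ 14.  15.  16.  16.  15.  15.  16.  15.]
 [ 13.  15.  15.  14.  14.  15.  15.  16.]
 [ 14.  15.  16.  15.  15.  14.  15.  15.]]
t 3.2 pos [0.5274 0.043  0.2995] jawhead -4.7 tilt [ 0.005 -0.003 -1.   ] q6 0.02 F [-0.3 -0.8  0.1] op 0.046
shift mm [199.5  21.7 -15.2]
spin 0.04 deg 2.3
world x in tool [ 0.005  0.997 -0.082] y [-0.003 -0.082 -0.997]
```

Call:
send_rows:
  motion:
    - {"hand": 0, "slide": [40, 11, -7], "spin": 0.04}
    - {"hand": 0, "slide": [40, 11, -7], "spin": 0}
    - {"hand": 0, "slide": [40, 0, 0], "spin": 0}
    - {"hand": 0, "slide": [40, 0, 0], "spin": 0}
    - {"hand": 0, "slide": [40, 0, 0], "spin": 0}
    - {"hand": 0, "slide": [0, 0, 0], "spin": 0}

```text
time: 3.8
tool_pos: [0.5529, 0.0484, 0.0965]
tool_rot: [1.217, 1.558, -0.482]
contact_force: [-1.3, 0.2, 0.2]
opening: 0.0457
```

Run:
```python
from h import *
plan([0.5512,0.0559,0.022],np.radians(173))
wrist("w2")
```

```text
t 3.8 pos [0.5529 0.0484 0.0965] jawhead -7.3 tilt [ 0.011 -0.006 -1.   ] q6 0.08 F [-1.3  0.2  0.2] op 0.0457
shift mm [74.4 -3.5 -7.6]
spin -0.006 deg -0.3
world x in tool [ 0.011  0.992 -0.127] y [-0.006 -0.127 -0.992]
```

View pics/w2.png

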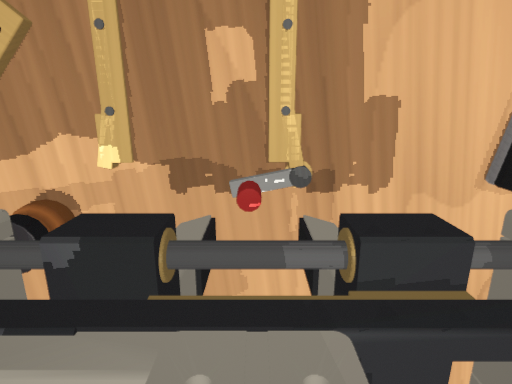

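The knob is at (250,195), between the fingers. Lowering, then pinching.

Call:
send_rows:
  motion:
    - {"hand": 0, "slide": [15, -3, -8], "spin": 0}
    - {"hand": 0, "slide": [20, 0, 0], "spin": 0}
    - {"hand": 0, "slide": [20, 0, 0], "spin": 0}
    - {"hand": 0, "slide": [16, 0, 0], "spin": 0}
    - {"hand": 0, "slide": [0, 0, 0], "spin": 0}

```text
time: 4.35
tool_pos: [0.5628, 0.0525, 0.041]
tool_rot: [1.499, 1.533, -0.204]
contact_force: [-4.2, 0.9, -4.1]
opening: 0.0459
```

Run:
```python
from h import *
plan([0.5512,0.0559,0.022],np.radians(173))
```

```text
t 4.35 pos [0.5628 0.0525 0.041 ] jawhead -7.5 tilt [ 0.037 -0.008 -0.999] q6 0.1 F [-4.2  0.9 -4.1] op 0.0459
shift mm [ 18.5 -12.7  -1.9]
spin -0.01 deg -0.5
world x in tool [ 0.037  0.991 -0.131] y [-0.008 -0.131 -0.991]
```

Run:
```python
from h import *
p,R,s=pose(); print(np.round(s["qpos"],3),np.round(s["qvel"],3),s["torque"],s["joint_efforts"])
p=wrist("w3")
plan([0.5512,0.0559,0.022],np.radians(173))
from cell import vision
p=vision.read_camera("scene");cv2.imwrite("pics/s3.png",cv2.resize(p["pixels"][100:250,180:400],None,fx=3.5,fy=3.5,interpolation=cv2.INTER_CUBIC))
```

```text
[-0.039  0.606  1.666 -0.008  0.833  0.098] [-0.007 -0.054 -0.028 -0.001  0.061 -0.003] [0.08804562 0.83721155 0.02862311] [-2.39812201e-01 -5.01795316e+01 -1.99680197e+01 -4.06505819e-02
 -1.49825905e+00  7.60103198e-03]
t 4.4 pos [0.5627 0.0525 0.0417] jawhead -7.5 tilt [ 0.037 -0.008 -0.999] q6 0.1 F [-3.6  0.6 -2.1] op 0.046
shift mm [ 19.3 -12.6  -1.9]
spin -0.01 deg -0.5
world x in tool [ 0.037  0.991 -0.131] y [-0.008 -0.131 -0.991]
```

View pics/w3.png

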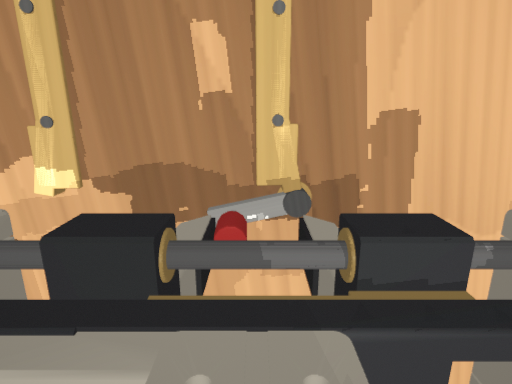

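View pics/s3.png

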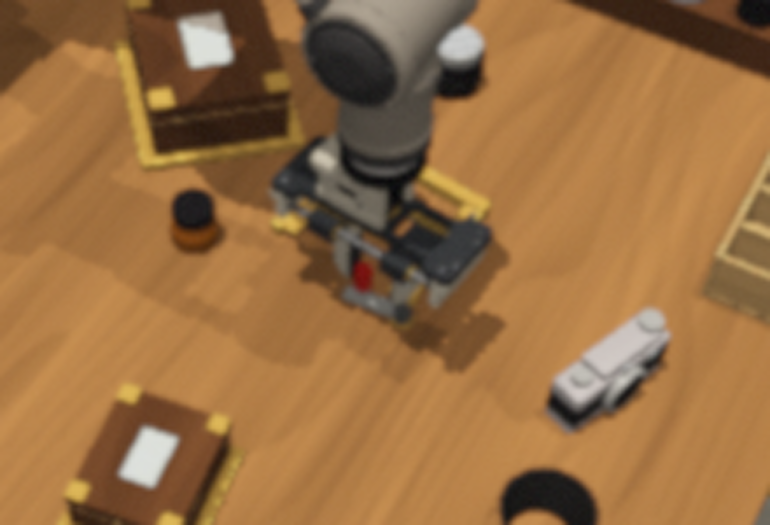

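Call:
send_rows:
  motion:
    - {"hand": 0, "slide": [0, -6, -1], "spin": 0}
    - {"hand": 0, "slide": [0, -6, -1], "spin": 0}
    - {"hand": 0, "slide": [0, 0, 0], "spin": 0}

```text
time: 4.75
tool_pos: [0.5536, 0.0559, 0.0462]
tool_rot: [1.531, 1.523, -0.171]
contact_force: [-0.0, 0.5, 0.3]
opening: 0.046
```

Run:
```python
from h import *
plan([0.5512,0.0559,0.022],np.radians(173))
```

```text
t 4.75 pos [0.5536 0.0559 0.0462] jawhead -7.6 tilt [ 0.047 -0.008 -0.999] q6 0.1 F [-0.   0.5  0.3] op 0.046
shift mm [24.  -3.6  0.3]
spin -0.01 deg -0.6
world x in tool [ 0.047  0.99  -0.132] y [-0.008 -0.132 -0.991]
```

Call:
send_rows:
  motion:
    - {"hand": 0, "slide": [0, 0, 0], "spin": 0}
    - {"hand": 0, "slide": [0, 0, 0], "spin": 0}

```text
time: 4.95
tool_pos: [0.5547, 0.0561, 0.0477]
tool_rot: [1.541, 1.52, -0.161]
contact_force: [0.1, 0.3, -0.4]
opening: 0.0457
```

Call:
send_rows:
  motion:
    - {"hand": 0, "slide": [5, -1, 0], "spin": 0}
    - {"hand": 0, "slide": [5, -1, 0], "spin": 0}

```text
time: 5.15
tool_pos: [0.5542, 0.0563, 0.0379]
tool_rot: [1.547, 1.517, -0.155]
contact_force: [-0.3, -0.2, -0.1]
opening: 0.0457
```

Run:
```python
from h import *
plan([0.5512,0.0559,0.022],np.radians(173))
```

```text
t 5.15 pos [0.5542 0.0563 0.0379] jawhead -7.5 tilt [ 0.053 -0.008 -0.999] q6 0.11 F [-0.3 -0.2 -0.1] op 0.0457
shift mm [15.7 -3.8  0.7]
spin -0.01 deg -0.5
world x in tool [ 0.053  0.99  -0.131] y [-0.008 -0.131 -0.991]
```

Call:
send_rows:
  motion:
    - {"hand": 0, "slide": [6, -2, 0], "spin": 0}
    - {"hand": 0, "slide": [6, -2, 0], "spin": 0}
    - {"hand": 0, "slide": [4, -1, 0], "spin": 0}

```text
time: 5.45
tool_pos: [0.5492, 0.0568, 0.0192]
tool_rot: [1.543, 1.519, -0.16]
contact_force: [-0.5, 0.6, 0.1]
opening: 0.0455
```

Call:
send_rows:
  motion:
    - {"hand": 0, "slide": [0, 0, 0], "spin": 0}

```text
time: 5.55
tool_pos: [0.5484, 0.0568, 0.0182]
tool_rot: [1.538, 1.521, -0.165]
contact_force: [-0.5, -0.2, 0.4]
opening: 0.0463
```

Run:
```python
from h import *
plan([0.5512,0.0559,0.022],np.radians(173))
```

```text
t 5.55 pos [0.5484 0.0568 0.0182] jawhead -7.5 tilt [ 0.049 -0.008 -0.999] q6 0.11 F [-0.5 -0.2  0.4] op 0.0463
shift mm [-3.7  3.1  0.6]
spin -0.01 deg -0.5
world x in tool [ 0.049  0.99  -0.131] y [-0.008 -0.131 -0.991]
```

Call:
send_rows:
  motion:
    - {"hand": 0, "slide": [-3, 3, 0], "spin": 0}
    - {"hand": -0.3, "slide": [0, 0, 0], "spin": 0}
    - {"hand": -1, "slide": [0, 0, 0], "spin": 0}
    - {"hand": -1, "slide": [0, 0, 0], "spin": 0}
    - {"hand": -1, "slide": [0, 0, 0], "spin": 0}
    - {"hand": -1, "slide": [0, 0, 0], "spin": 0}
  grip_force: 15

```text
time: 6.15
tool_pos: [0.5495, 0.0565, 0.0216]
tool_rot: [1.523, 1.525, -0.179]
contact_force: [2.9, 0.4, -1.2]
opening: 0.0178
```

```bash
cat >> h.py <<'E'
O=np.array([0.5235,0.1482]); TH=np.radians(83.0); TR=np.array([[np.cos(TH),-np.sin(TH)],[np.sin(TH),np.cos(TH)]])
H=O+TR@[-.082,-.080]
def kn(a): return H+TR@(0.042*np.array([-np.sin(a),np.cos(a)]))
def tk(P): return TR.T@(np.array(P)[:2]-O)*1000
E
python3 - <<'E'
from h import *
plan([0.5512,0.0559,0.022],np.radians(173))
P,R,s=pose();print("knob-angle",np.arctan2(*(np.array([-1,1])*(TR.T@(P[:2]-H)))),np.linalg.norm(P[:2]-H))
Rm=R
prev=kn(.15)
for a in np.arange(0.35,1.76,0.2):
    d=kn(a)-prev; prev=kn(a); print(round(a,2),np.round(Rm.T@np.append(d,0)*1000,1))
E
```

```text
t 6.15 pos [0.5495 0.0565 0.0216] jawhead -7.5 tilt [ 0.045 -0.008 -0.999] q6 0.11 F [ 2.9  0.4 -1.2] op 0.0178
shift mm [-0.3  1.8  0.4]
spin -0.009 deg -0.5
world x in tool [ 0.045  0.99  -0.131] y [-0.008 -0.131 -0.991]
knob-angle 0.134930159937162 0.04339455112830323
0.35 [0.1 2.1 8.1]
0.55 [0.2 3.7 7.5]
0.75 [0.2 5.1 6.6]
0.95 [0.3 6.3 5.5]
1.15 [0.3 7.3 4.1]
1.35 [0.4 8.  2.6]
1.55 [0.4 8.3 0.9]
1.75 [ 0.4  8.3 -0.7]
```

Gripped at 17.8 mm opening, which matches the 18 mm knob. Swinging it open.

Call:
send_rows:
  motion:
    - {"hand": -1, "slide": [0, 2, 8], "spin": 0}
    - {"hand": -1, "slide": [0, 3.7, 7.5], "spin": 0}
    - {"hand": -1, "slide": [0, 5, 6.5], "spin": 0}

```text
time: 6.45
tool_pos: [0.5551, 0.0338, 0.0216]
tool_rot: [1.542, 1.531, -0.158]
contact_force: [-4.7, 3.2, 2.0]
opening: 0.0176
```

```bash
cat > k.py <<'E'
from h import *
import sys
goal=float(sys.argv[1])
plan([0.5512,0.0559,0.022],np.radians(173))
P,R,s=pose();v=TR.T@(P[:2]-H);a=np.arctan2(-v[0],v[1]);print("angle",a,np.linalg.norm(v))
cur=P[:2]; n=max(1,int(np.ceil(abs(goal-a)/0.2)))
for b in np.linspace(a,goal,n+1)[1:]:
    d=kn(b)-cur;cur=kn(b);print(round(b,2),np.round(R.T@np.append(d,0)*1000,1))
E
python3 k.py 1.7
```

```text
t 6.45 pos [0.5551 0.0338 0.0216] jawhead -7.4 tilt [ 0.04  -0.006 -0.999] q6 0.06 F [-4.7  3.2  2. ] op 0.0176
shift mm [ -0.7  -6.7 -21.4]
spin -0.007 deg -0.4
world x in tool [ 0.04   0.991 -0.129] y [-0.006 -0.129 -0.992]
angle 0.6734126711428947 0.044376214156540486
0.84 [0.3 6.8 3.7]
1.02 [0.2 5.8 4.2]
1.19 [0.3 6.4 3.2]
1.36 [0.3 6.9 2.1]
1.53 [0.3 7.1 0.9]
1.7 [ 0.3  7.2 -0.4]
```

Call:
send_rows:
  motion:
    - {"hand": -1, "slide": [0, 7, 3.5], "spin": 0}
    - {"hand": -1, "slide": [0, 6, 4], "spin": 0}
    - {"hand": -1, "slide": [0, 6.5, 3], "spin": 0}

```text
time: 6.75
tool_pos: [0.5679, 0.0175, 0.0213]
tool_rot: [1.425, 1.544, -0.275]
contact_force: [-4.8, 1.4, 3.1]
opening: 0.0177
```

```bash
python3 k.py 1.7
```

```text
t 6.75 pos [0.5679 0.0175 0.0213] jawhead -7.4 tilt [ 0.025 -0.007 -1.   ] q6 0.03 F [-4.8  1.4  3.1] op 0.0177
shift mm [ -1.4 -21.5 -35.9]
spin -0.007 deg -0.4
world x in tool [ 0.025  0.991 -0.129] y [-0.007 -0.129 -0.992]
angle 1.129057979925555 0.0468064123035775
1.32 [ 0.2  9.5 -1.7]
1.51 [0.2 7.9 1.2]
1.7 [ 0.2  8.  -0.3]
```

Call:
send_rows:
  motion:
    - {"hand": -1, "slide": [0, 9, 0], "spin": 0}
    - {"hand": -1, "slide": [0, 8, 0], "spin": 0}
    - {"hand": -1, "slide": [0, 8, 0], "spin": 0}

```text
time: 7.05
tool_pos: [0.5891, 0.01, 0.0211]
tool_rot: [1.124, 1.554, -0.577]
contact_force: [-4.4, 2.1, 2.9]
opening: 0.0176
```

```bash
python3 k.py 1.7
```

```text
t 7.05 pos [0.5891 0.01   0.0211] jawhead -7.4 tilt [ 0.014 -0.009 -1.   ] q6 0.03 F [-4.4  2.1  2.9] op 0.0176
shift mm [ -1.9 -43.5 -40.6]
spin -0.008 deg -0.4
world x in tool [ 0.014  0.991 -0.13 ] y [-0.009 -0.13  -0.992]
angle 1.6111519309413205 0.04722323392493337
1.7 [ 0.   3.5 -5.6]
```

Call:
send_rows:
  motion:
    - {"hand": -1, "slide": [0, 5, 0], "spin": 0}
    - {"hand": -1, "slide": [0, 0, 0], "spin": 0}
    - {"hand": -0.3, "slide": [0, 0, 0], "spin": 0}
    - {"hand": -0.1, "slide": [0, 0, 0], "spin": 0}
    - {"hand": -0.1, "slide": [-10, 0, 0], "spin": 0}
    - {"hand": -0.1, "slide": [-30, 0, 0], "spin": 0}
    - {"hand": -0.1, "slide": [-40, 0, 0], "spin": 0}
    - {"hand": -0.1, "slide": [-40, 0, 0], "spin": 0}

```text
time: 7.85
tool_pos: [0.5914, 0.006, 0.1407]
tool_rot: [0.611, 1.562, -1.095]
contact_force: [1.1, -0.7, -0.4]
opening: 0.0412
```

Run:
```python
from h import *
p=wrist("w4")
hsv=cv2.cvtColor(p["pixels"],cv2.COLOR_BGR2HSV);W=cloud(p)
red=((hsv[...,0]<6)|(hsv[...,0]>174))&(hsv[...,1]>150)&(W[...,2]>0.045)&(W[...,2]<.06)
if red.sum()>20:
    k=W[red].mean(0);v=TR.T@(k[:2]-H);print(red.sum(),k,"ang",np.arctan2(-v[0],v[1]),np.linalg.norm(v))
# push start: 
plan([0.50,-0.30,0.13],np.radians(173))
```

```text
328 [0.59634328 0.01631621 0.05141701] ang 1.7770226377199656 0.04088981808976879
t 7.9 pos [0.595  0.0057 0.1484] jawhead -7.7 tilt [ 0.016 -0.01  -1.   ] q6 0.02 F [ 2.6 -0.3  5.9] op 0.0416
shift mm [ 19.8 -53.6 315.5]
spin -0.012 deg -0.7
world x in tool [ 0.016  0.991 -0.134] y [-0.01  -0.134 -0.991]
```

View pics/w4.png

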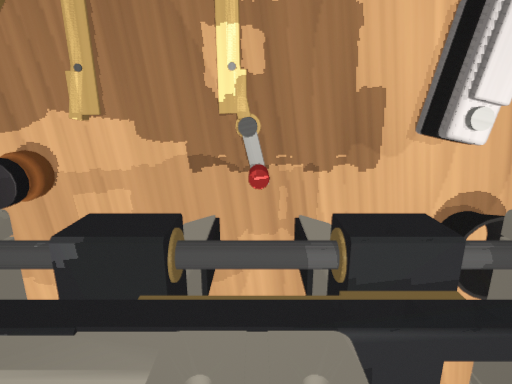

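Call:
send_rows:
  motion:
    - {"hand": 0.1, "slide": [0, 0, 30], "spin": -0.1}
    - {"hand": 0.1, "slide": [0, 0, 40], "spin": -0.1}
    - {"hand": 0.1, "slide": [0, 0, 40], "spin": -0.097}
    - {"hand": 0.1, "slide": [0, 0, 0], "spin": 0}

```text
time: 8.3
tool_pos: [0.596, -0.1084, 0.1579]
tool_rot: [0.959, 1.536, -0.434]
contact_force: [0.6, -0.1, -0.1]
opening: 0.0504
```

Run:
```python
from h import *
plan([0.507,-0.324,0.13],np.radians(9.3))
```

```text
t 8.3 pos [ 0.596  -0.1084  0.1579] jawhead 10.2 tilt [ 0.031 -0.015 -0.999] q6 -0.48 F [ 0.6 -0.1 -0.1] op 0.0504
shift mm [  28.3 -126.4  195.9]
spin 0.016 deg 0.9
world x in tool [0.031 0.984 0.176] y [-0.015  0.177 -0.984]
```

Call:
send_rows:
  motion:
    - {"hand": 0.1, "slide": [3, -25, 39], "spin": 0.016}
    - {"hand": 0.1, "slide": [3, -25, 39], "spin": 0}
    - {"hand": 0.1, "slide": [3, -25, 39], "spin": 0}
    - {"hand": 0.1, "slide": [3, -25, 39], "spin": 0}
    - {"hand": 0.1, "slide": [3, -20, 32], "spin": 0}
    - {"hand": 0.1, "slide": [0, 0, 0], "spin": 0}

```text
time: 8.9
tool_pos: [0.5077, -0.3203, 0.1464]
tool_rot: [0.956, 1.527, -0.457]
contact_force: [0.5, 0.5, 0.5]
opening: 0.0505
```

Run:
```python
from h import *
plan([0.507,-0.324,0.02],np.radians(9.3))
p=wrist("w5")
```

```text
t 8.9 pos [ 0.5077 -0.3203  0.1464] jawhead 9.0 tilt [ 0.039 -0.019 -0.999] q6 -0.86 F [0.5 0.5 0.5] op 0.0505
shift mm [126.3  -5.7   0.4]
spin -0.005 deg -0.3
world x in tool [0.039 0.987 0.156] y [-0.019  0.157 -0.987]
```

View pics/w5.png

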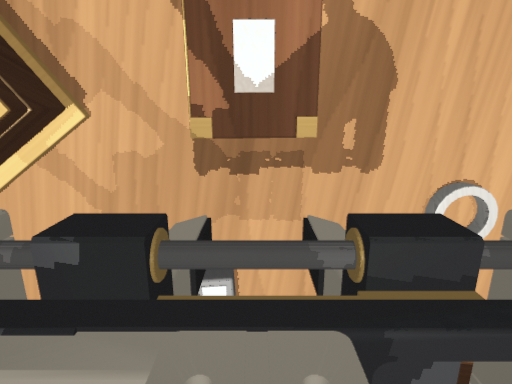

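Box rear face is squarely in front of the jaws at (190–320,137), and the ring at (463,205) and meter at (215,290) are clear. Descending.

Call:
send_rows:
  motion:
    - {"hand": 0.1, "slide": [20, -5, 0], "spin": 0}
    - {"hand": 0.1, "slide": [20, 0, 0], "spin": 0}
    - {"hand": 0.1, "slide": [20, 0, 0], "spin": 0}
    - {"hand": 0.1, "slide": [20, 0, 0], "spin": 0}
    - {"hand": 0.1, "slide": [15, 0, 0], "spin": 0}
    - {"hand": 0.1, "slide": [10, 0, 0], "spin": 0}
    - {"hand": 0.1, "slide": [0, 0, 0], "spin": 0}

```text
time: 9.65
tool_pos: [0.5139, -0.3134, 0.0421]
tool_rot: [1.002, 1.52, -0.408]
contact_force: [-0.0, 0.3, -0.1]
opening: 0.0504
```

Run:
```python
from h import *
plan([0.507,-0.324,0.02],np.radians(9.3))
```

```text
t 9.65 pos [ 0.5139 -0.3134  0.0421] jawhead 9.2 tilt [ 0.046 -0.02  -0.999] q6 -0.85 F [-0.   0.3 -0.1] op 0.0504
shift mm [22.  -9.4  8.8]
spin -0.001 deg -0.1
world x in tool [0.046 0.986 0.159] y [-0.02   0.161 -0.987]
```

Call:
send_rows:
  motion:
    - {"hand": 0.1, "slide": [9, -5, 4], "spin": 0}
    - {"hand": 0.1, "slide": [9, -4, 4], "spin": 0}
    - {"hand": 0.1, "slide": [4, 0, 0], "spin": 0}
    - {"hand": 0.1, "slide": [0, 0, 0], "spin": 0}

```text
time: 10.05
tool_pos: [0.5083, -0.3238, 0.0204]
tool_rot: [0.986, 1.517, -0.423]
contact_force: [0.8, -0.3, -0.8]
opening: 0.0507
```

```bash
cat > b.py <<'E'
from h import *
# box pose from top camera: fit top-face
from cell import vision
import sys
def box(name,lo=0.045,hi=0.07):
    p=vision.read_camera("top");cv2.imwrite(f"pics/{name}.png",p["pixels"]);W=cloud(p)
    best=None
    for d in vision.cut_out(p,"slide_box"):
        m=d["mask"]&(W[...,2]>0.05)&(W[...,2]<0.066)
        if m.sum()<600: continue
        r=cv2.minAreaRect(W[m][:,:2].astype(np.float32)*1000);(cx,cy),(w,h),a=r
        if w<h: w,h,a=h,w,a+90
        a=(a-90+45)%90+45 if False else a%180
        print(m.sum(),"c",round(cx,1),round(cy,1),"size",round(w),round(h),"yaw",round(a,1),"| track",np.round(tk([cx/1e3,cy/1e3]),1),"relyaw",round(a-83.0,1))
if __name__=="__main__":
    box(sys.argv[1]); plan([0.507,-0.324,0.018],np.radians(9.3)); P,R,s=pose(); print("tcp in track",tk(P))
E
python3 b.py t1
```

```text
1594 c 490.2 -219.3 size 119 100 yaw 99.3 | track [-368.8  -11.7] relyaw 16.3
t 10.15 pos [ 0.5086 -0.3239  0.021 ] jawhead 9.3 tilt [ 0.05  -0.023 -0.999] q6 -0.88 F [-0.2  0.6 -0.1] op 0.0506
shift mm [ 2.9 -1.8 -0.2]
spin 0.0 deg 0.0
world x in tool [0.05  0.986 0.161] y [-0.023  0.162 -0.987]
tcp in track [-470.37944872  -42.78826919]
```

Call:
send_rows:
  motion:
    - {"hand": 0.1, "slide": [0, 0, -10], "spin": 0}
    - {"hand": 0.1, "slide": [0, 0, -10], "spin": 0}
    - {"hand": 0.1, "slide": [0, 0, -8], "spin": 0}
    - {"hand": 0.1, "slide": [0, 0, -6], "spin": 0}
    - {"hand": 0.1, "slide": [-0.2, 0, -6], "spin": 0}
    - {"hand": 0.1, "slide": [-0.2, 0, -6], "spin": 0}
    - {"hand": 0.1, "slide": [-0.2, 0, -6], "spin": 0}
    - {"hand": 0.1, "slide": [-0.2, 0, -6], "spin": 0}

```text
time: 10.95
tool_pos: [0.4997, -0.2636, 0.0213]
tool_rot: [0.943, 1.511, -0.466]
contact_force: [-0.1, -2.1, -1.3]
opening: 0.0504
```

```bash
python3 b.py t2
```

```text
1154 c 484.8 -182.7 size 100 97 yaw 8.9 | track [-333.1   -1.9] relyaw -74.1
t 11.05 pos [ 0.4995 -0.2629  0.0214] jawhead 9.4 tilt [ 0.053 -0.026 -0.998] q6 -0.8 F [-0.1  0.2 -0.1] op 0.0509
shift mm [ 5.3 -2.8 61.4]
spin 0.001 deg 0.1
world x in tool [0.053 0.986 0.161] y [-0.026  0.163 -0.986]
tcp in track [-410.92012205  -26.32468854]
```

Create b.py:
```python
from h import *
from cell import vision
import sys
def box(name,lo=0.05,hi=0.066):
    p=vision.read_camera("top");cv2.imwrite(f"pics/{name}.png",p["pixels"]);np.savez("last.npz",**p);W=cloud(p)
    for d in vision.cut_out(p,"slide_box"):
        m=d["mask"]&(W[...,2]>lo)&(W[...,2]<hi)
        if m.sum()<500: continue
        m=cv2.morphologyEx(m.astype(np.uint8),cv2.MORPH_OPEN,np.ones((3,3)))>0
        q=(W[m][:,:2]-O)@TR*1000   # track frame mm
        (cx,cy),(w,h),a=cv2.minAreaRect(q.astype(np.float32))
        # axis nearest track x
        a=(a+45)%90-45 if abs((a+45)%90-45)<=45 else a
        c,s_=np.cos(np.radians(a)),np.sin(np.radians(a)); Q=q@np.array([[c,-s_],[s_,c]])
        f=Q[:,0].max();L=f-Q[:,0].min();yl,yh=Q[:,1].min(),Q[:,1].max()
        ctr=np.array([[c,-s_],[s_,c]])@[f-60,(yl+yh)/2]
        print(m.sum(),"conf",round(d["conf"],2),"len",round(L),"wid",round(yh-yl),"relyaw",round(a,1),"centre(front-based) track",np.round(ctr,1))
if __name__=="__main__":
    box(sys.argv[1]); plan([0.507,-0.324,0.018],np.radians(float(sys.argv[2]))); P,R,s=pose(); print("tcp in track",tk(P))
```

```text
(no output)
```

Call:
send_rows:
  motion:
    - {"hand": 0.1, "slide": [-0.1, 0, -8], "spin": 0}
    - {"hand": 0.1, "slide": [-0.1, 0, -8], "spin": 0}
    - {"hand": 0.1, "slide": [-0.1, 0, -8], "spin": 0}
    - {"hand": 0.1, "slide": [-0.1, 0, -8], "spin": 0}
    - {"hand": 0.1, "slide": [-0.1, 0, -8], "spin": 0}
    - {"hand": 0.1, "slide": [-0.1, 0, -8], "spin": 0}

```text
time: 11.65
tool_pos: [0.4928, -0.2147, 0.0216]
tool_rot: [0.921, 1.506, -0.488]
contact_force: [0.2, -5.2, 1.0]
opening: 0.0502
```

```bash
python3 b.py t3 9.3
```

```text
1019 conf 0.93 len 97 wid 100 relyaw 16.3 centre(front-based) track [-296.3    7.7]
t 11.75 pos [ 0.4922 -0.2135  0.0213] jawhead 9.4 tilt [ 0.056 -0.028 -0.998] q6 -0.72 F [-0.7 -0.8 -0.4] op 0.0502
shift mm [  7.2  -3.6 111.3]
spin 0.001 deg 0.1
world x in tool [0.056 0.985 0.161] y [-0.028  0.163 -0.986]
tcp in track [-362.77569753  -13.04765203]
```

View pics/t3.png

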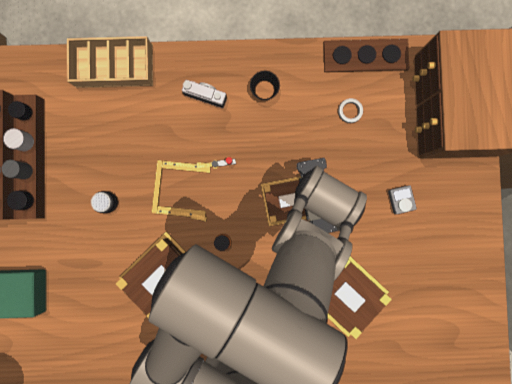

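Call:
send_rows:
  motion:
    - {"hand": 0.1, "slide": [-0.1, 0, -8], "spin": 0}
    - {"hand": 0.1, "slide": [-0.1, 0, -6], "spin": 0.07}
    - {"hand": 0.1, "slide": [-0.1, 0, -6], "spin": 0.07}
    - {"hand": 0.1, "slide": [-0.1, 0, -6], "spin": 0.07}
    - {"hand": 0.1, "slide": [-0.1, 0, -6], "spin": 0.07}

```text
time: 12.25
tool_pos: [0.4883, -0.1825, 0.0213]
tool_rot: [1.161, 1.509, -0.534]
contact_force: [-1.7, -6.1, 2.5]
opening: 0.0511
```

```bash
python3 b.py t4 173
```

```text
988 conf 0.65 len 89 wid 100 relyaw 5.6 centre(front-based) track [-257.5    3.6]
t 12.35 pos [ 0.4884 -0.1815  0.0211] jawhead -7.0 tilt [ 0.053 -0.03  -0.998] q6 -0.38 F [ 0.4  0.3 -0.1] op 0.0507
shift mm [  8.4  35.6 139. ]
spin 0.0 deg 0.0
world x in tool [ 0.053  0.991 -0.123] y [-0.03  -0.121 -0.992]
tcp in track [-331.54527024   -5.31434936]
```

Call:
send_rows:
  motion:
    - {"hand": 0.1, "slide": [-0.1, 0, -6], "spin": 0}
    - {"hand": 0.1, "slide": [-0.1, 0, -6], "spin": 0}
    - {"hand": 0.1, "slide": [-0.1, 0, -6], "spin": 0}
    - {"hand": 0.1, "slide": [-0.1, 0, -6], "spin": 0}

```text
time: 12.75
tool_pos: [0.4898, -0.1584, 0.0209]
tool_rot: [1.121, 1.511, -0.564]
contact_force: [0.7, -4.9, 1.9]
opening: 0.0506
```

```bash
python3 b.py t5 173
```

```text
835 conf 0.93 len 69 wid 100 relyaw 0.3 centre(front-based) track [-238.8   -2.2]
t 12.85 pos [ 0.4899 -0.1576  0.0207] jawhead -6.5 tilt [ 0.05  -0.031 -0.998] q6 -0.34 F [ 0.8  0.4 -0.7] op 0.0508
shift mm [  8.7  35.8 163.2]
spin 0.008 deg 0.5
world x in tool [ 0.05   0.992 -0.115] y [-0.031 -0.114 -0.993]
tcp in track [-307.58151829   -3.9076054 ]
```

Call:
send_rows:
  motion:
    - {"hand": 0.1, "slide": [0, 0, 15], "spin": 0}
    - {"hand": 0.1, "slide": [-30, 0, 5], "spin": 0}
    - {"hand": 0.1, "slide": [-40, 0, 0], "spin": 0}
    - {"hand": 0.1, "slide": [-40, 0, -20], "spin": 0}
    - {"hand": 0.1, "slide": [-40, 0, -40], "spin": 0}
    - {"hand": 0.1, "slide": [-40, 0, -40], "spin": 0}
    - {"hand": 0.1, "slide": [-20, 0, -40], "spin": 0}
    - {"hand": 0.1, "slide": [0, 0, 0], "spin": 0}

```text
time: 13.65
tool_pos: [0.4903, -0.0344, 0.2228]
tool_rot: [1.311, 1.527, -0.371]
contact_force: [0.3, -0.7, -0.0]
opening: 0.0505
```

```bash
python3 - <<'E'
from h import *
plan([0.507,-0.324,0.018],np.radians(173))
wrist("w6")
E
python3 b.py t6 173
```

```text
t 13.65 pos [ 0.4903 -0.0344  0.2228] jawhead -6.4 tilt [ 0.041 -0.016 -0.999] q6 -0.11 F [ 0.3 -0.7 -0. ] op 0.0505
shift mm [209.9  40.  283.6]
spin 0.011 deg 0.6
world x in tool [ 0.041  0.993 -0.112] y [-0.016 -0.111 -0.994]
t 13.8 pos [ 0.4888 -0.0383  0.2194] jawhead -6.6 tilt [ 0.035 -0.017 -0.999] q6 -0.11 F [ 0.2 -0.2  0.3] op 0.0503
shift mm [206.8  43.4 279. ]
spin 0.007 deg 0.4
world x in tool [ 0.035  0.993 -0.115] y [-0.017 -0.115 -0.993]
tcp in track [-189.37380681   11.72969138]
```

View pics/w6.png

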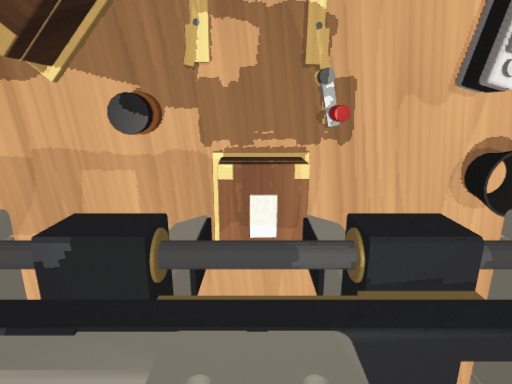

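View pics/t6.png

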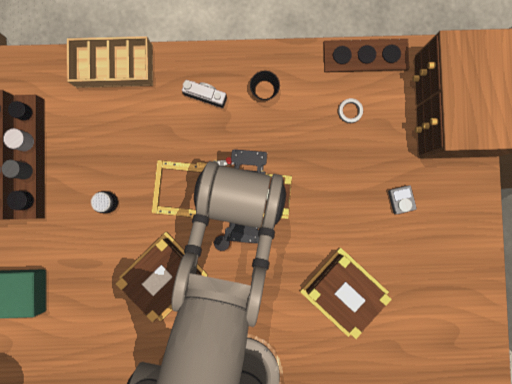

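Run:
```python
from h import *
p=dict(np.load("w6.npz"));im=p["pixels"]
cv2.imwrite("pics/w6c.png",cv2.resize(im[0:180,175:365],None,fx=3.3,fy=3.3,interpolation=cv2.INTER_CUBIC))
```

```text
(no output)
```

View pics/w6c.png

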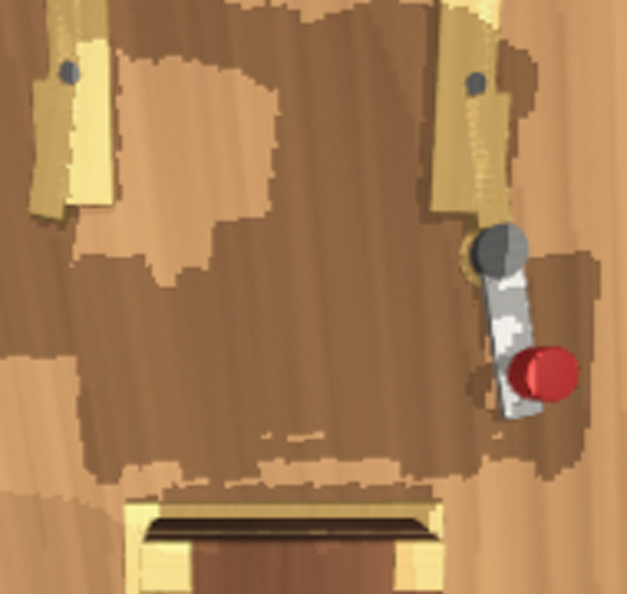

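Run:
```python
from h import *
p=dict(np.load("w6.npz"))
f=lambda c,z: onplane(p,np.array(c)/3.3+[175,0]-.35,z)
l=f([[114,205],[431,210]],.014); b=f([[126,502],[441,502]],.008); top=f([[146,540],[440,540]],.058)
for n,w in (("lips",l),("sole",b),("top",top)): print(n,[np.round(tk(x),1).tolist() for x in w],np.linalg.norm(w[0]-w[1]))
for w in (l,b,top): d=w[0]-w[1]; print("head",np.degrees(np.arctan2(d[1],d[0]))-90-83)
```

```text
lips [[-69.5, 54.5], [-69.2, -53.4]] 0.10786921149816392
sole [[-170.9, 53.6], [-170.3, -63.7]] 0.1173261941560759
top [[-176.1, 42.5], [-175.7, -53.3]] 0.09579009752749564
head 0.15313297621531774
head 0.3150500361069817
head 0.219777071428382
```

Measured within one wrist picture, the box sits 5.5 mm to the right of the track axis, with yaw about 0.2° and sole front at x=−171. I go back behind it and steer it left a little.

Run:
```python
from h import *
t=O+TR@[-.325,-.005]; print(t)
plan([*t,0.13],np.radians(173))
```

```text
[ 0.48885519 -0.17498685]
t 13.8 pos [ 0.4888 -0.0383  0.2194] jawhead -6.6 tilt [ 0.035 -0.017 -0.999] q6 -0.11 F [ 0.2 -0.2  0.3] op 0.0503
shift mm [ 91.7  12.4 134.6]
spin 0.007 deg 0.4
world x in tool [ 0.035  0.993 -0.115] y [-0.017 -0.115 -0.993]
```

Call:
send_rows:
  motion:
    - {"hand": 0.1, "slide": [10, 3, 35], "spin": 0}
    - {"hand": 0.1, "slide": [20, 3, 35], "spin": 0}
    - {"hand": 0.1, "slide": [20, 3, 35], "spin": 0}
    - {"hand": 0.1, "slide": [20, 3, 30], "spin": 0}
    - {"hand": 0.1, "slide": [20, 0, 5], "spin": 0}
    - {"hand": 0.1, "slide": [0, 0, 0], "spin": 0}

```text
time: 14.4
tool_pos: [0.4814, -0.1906, 0.1203]
tool_rot: [1.271, 1.546, -0.421]
contact_force: [0.7, -0.0, -0.7]
opening: 0.0504
```

Run:
```python
from h import *
t=O+TR@[-.325,-.005]; print(t)
plan([*t,0.02],np.radians(173))
```

```text
[ 0.48885519 -0.17498685]
t 14.4 pos [ 0.4814 -0.1906  0.1203] jawhead -6.9 tilt [ 0.023 -0.01  -1.   ] q6 -0.41 F [ 0.7 -0.  -0.7] op 0.0504
shift mm [100.3   3.1 -17.1]
spin 0.001 deg 0.1
world x in tool [ 0.023  0.992 -0.121] y [-0.01  -0.121 -0.993]
```

Call:
send_rows:
  motion:
    - {"hand": 0.1, "slide": [18, 0, 0], "spin": 0}
    - {"hand": 0.1, "slide": [18, 0, 0], "spin": 0}
    - {"hand": 0.1, "slide": [18, 0, 0], "spin": 0}
    - {"hand": 0.1, "slide": [18, 0, 0], "spin": 0}
    - {"hand": 0.1, "slide": [10, 0, 0], "spin": 0}
    - {"hand": 0.1, "slide": [0, 0, 0], "spin": 0}

```text
time: 15.0
tool_pos: [0.4802, -0.1938, 0.0348]
tool_rot: [1.335, 1.552, -0.363]
contact_force: [-0.1, 0.3, -0.1]
opening: 0.0506
```

Run:
```python
from h import *
t=O+TR@[-.325,-.005]; print(t)
plan([*t,0.02],np.radians(178))
P,R,s=pose();print(tk(P))
```

```text
[ 0.48885519 -0.17498685]
t 15.0 pos [ 0.4802 -0.1938  0.0348] jawhead -7.3 tilt [ 0.017 -0.007 -1.   ] q6 -0.41 F [-0.1  0.3 -0.1] op 0.0506
shift mm [ 14.8   5.9 -19.8]
spin -0.092 deg -5.3
world x in tool [ 0.017  0.992 -0.127] y [-0.007 -0.127 -0.992]
[-344.71349462    1.25281134]
```

Call:
send_rows:
  motion:
    - {"hand": 0.1, "slide": [8, 4, 0], "spin": -0.045}
    - {"hand": 0.1, "slide": [6, 3, 0], "spin": -0.045}
    - {"hand": 0.1, "slide": [0, 0, -8], "spin": 0}
    - {"hand": 0.1, "slide": [0, 0, -10], "spin": 0}
    - {"hand": 0.1, "slide": [0, 0, -8], "spin": 0}

```text
time: 15.5
tool_pos: [0.4896, -0.1685, 0.0238]
tool_rot: [1.228, 1.549, -0.381]
contact_force: [0.5, -0.0, -0.1]
opening: 0.0503
```

Run:
```python
from h import *
t=O+TR@[-.306,-.005]; print(t)
plan([*t,0.018],np.radians(178))
P,R,s=pose();print(tk(P))
```

```text
[ 0.49117071 -0.15612847]
t 15.5 pos [ 0.4896 -0.1685  0.0238] jawhead -2.2 tilt [ 0.02  -0.008 -1.   ] q6 -0.45 F [ 0.5 -0.  -0.1] op 0.0503
shift mm [  5.7   1.  -12.4]
spin -0.003 deg -0.2
world x in tool [ 0.02   0.999 -0.038] y [-0.008 -0.038 -0.999]
[-318.45209412   -4.97295188]
```

Call:
send_rows:
  motion:
    - {"hand": 0.1, "slide": [2, 0, -6], "spin": 0}
    - {"hand": 0.1, "slide": [2, 0, -6], "spin": 0}
    - {"hand": 0.1, "slide": [0, 0, -7], "spin": 0}
    - {"hand": 0.1, "slide": [0, 0, -7], "spin": 0}
    - {"hand": 0.1, "slide": [0, 0, -7], "spin": 0}
    - {"hand": 0.1, "slide": [0, 0, -7], "spin": 0}
    - {"hand": 0.1, "slide": [0, 0, -7], "spin": 0}
    - {"hand": 0.1, "slide": [0, 0, -7], "spin": 0}

```text
time: 16.3
tool_pos: [0.4949, -0.1128, 0.0221]
tool_rot: [1.114, 1.538, -0.495]
contact_force: [-0.8, -5.5, 1.7]
opening: 0.0506
```

```bash
python3 b.py t7 178
```

```text
694 conf 0.69 len 89 wid 97 relyaw 5.4 centre(front-based) track [-195.     2.8]
t 16.4 pos [ 0.4947 -0.1118  0.022 ] jawhead -2.1 tilt [ 0.028 -0.014 -1.   ] q6 -0.33 F [-0.1  0.2 -0.1] op 0.0505
shift mm [  7.3  20.1 211.5]
spin -0.002 deg -0.1
world x in tool [ 0.028  0.999 -0.038] y [-0.014 -0.037 -0.999]
tcp in track [-261.60864168   -3.10275405]
```

Call:
send_rows:
  motion:
    - {"hand": 0.1, "slide": [0.3, 0, -7], "spin": 0}
    - {"hand": 0.1, "slide": [0.3, 0, -7], "spin": 0}
    - {"hand": 0.1, "slide": [0.3, 0, -7], "spin": 0}
    - {"hand": 0.1, "slide": [0, 0, -6], "spin": 0.05}
    - {"hand": 0.1, "slide": [0, 0, -6], "spin": 0.04}
    - {"hand": 0.1, "slide": [0, 0, -6], "spin": 0}

```text
time: 17.0
tool_pos: [0.4969, -0.0745, 0.0217]
tool_rot: [1.11, 1.537, -0.591]
contact_force: [-0.7, -5.9, 2.0]
opening: 0.0507
```

```bash
python3 b.py t8 173
```

```text
498 conf 0.97 len 41 wid 100 relyaw -0.9 centre(front-based) track [-155.2   -0.7]
t 17.1 pos [ 0.497  -0.0738  0.0216] jawhead -7.3 tilt [ 0.028 -0.018 -0.999] q6 -0.16 F [ 0.4 -0.   0.5] op 0.0505
shift mm [  8.3  41.8 246.8]
spin -0.006 deg -0.3
world x in tool [ 0.028  0.991 -0.128] y [-0.018 -0.128 -0.992]
tcp in track [-223.54779193   -0.70203724]
```

View pics/t8.png

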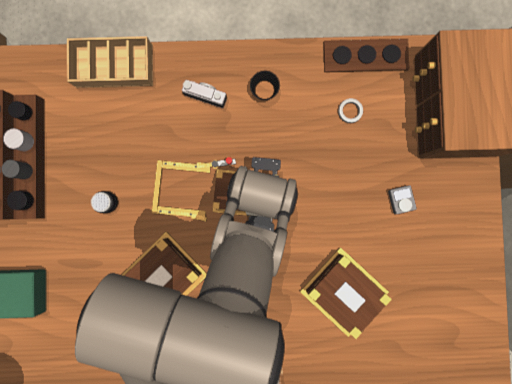

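Call:
send_rows:
  motion:
    - {"hand": 0.1, "slide": [0.3, 0, -7], "spin": -0.02}
    - {"hand": 0.1, "slide": [0.3, 0, -7], "spin": 0}
    - {"hand": 0.1, "slide": [0.3, 0, -7], "spin": 0}
    - {"hand": 0.1, "slide": [0.3, 0, -7], "spin": 0}
    - {"hand": 0.1, "slide": [0.3, 0, -7], "spin": 0}

```text
time: 17.6
tool_pos: [0.5026, -0.0429, 0.0215]
tool_rot: [1.037, 1.531, -0.639]
contact_force: [-2.7, -9.9, 7.5]
opening: 0.0503
```

```bash
python3 b.py t9 173; python3 -c "
from h import *
wrist('w9')"
```

```text
t 17.7 pos [ 0.5027 -0.042   0.0214] jawhead -6.0 tilt [ 0.032 -0.023 -0.999] q6 -0.1 F [-0.  -3.1  3. ] op 0.0507
shift mm [  9.9  33.9 279.8]
spin 0.017 deg 1.0
world x in tool [ 0.032  0.994 -0.106] y [-0.023 -0.105 -0.994]
tcp in track [-191.35942387   -2.49539733]
```

View pics/w9.png

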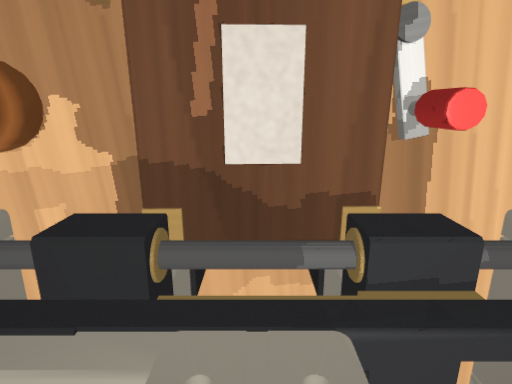

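Call:
send_rows:
  motion:
    - {"hand": 0.1, "slide": [0.3, -0.5, -7], "spin": 0.02}
    - {"hand": 0.1, "slide": [0.3, -0.5, -7], "spin": 0}
    - {"hand": 0.1, "slide": [0.3, -0.5, -7], "spin": 0}

```text
time: 18.05
tool_pos: [0.5023, -0.0253, 0.0211]
tool_rot: [0.932, 1.531, -0.763]
contact_force: [-0.5, -8.3, 6.3]
opening: 0.0505
```

Run:
```python
from h import *
from cell import vision
P,R,s=pose();print(tk(P),np.degrees(np.arctan2(R[1,1],R[0,1])),s["contact_force"])
for n in ("top","scene"):
    p=vision.read_camera(n); im=p["pixels"]; c=im[140:235,130:290] if n=="top" else im[110:250,200:370]
    cv2.imwrite(f"pics/{n}10.png",cv2.resize(c,None,fx=4,fy=4,interpolation=cv2.INTER_CUBIC))
```

```text
[-1.74815934e+02 -8.85953237e-02] -7.0807430177466015 [-0.54504753 -8.28017562  6.25516081]
```

View pics/top10.png

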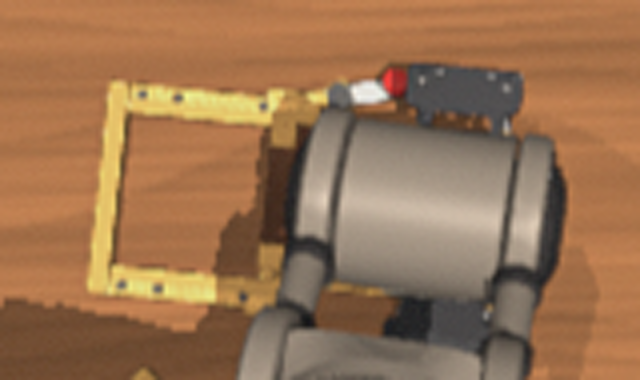

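View pics/scene10.png

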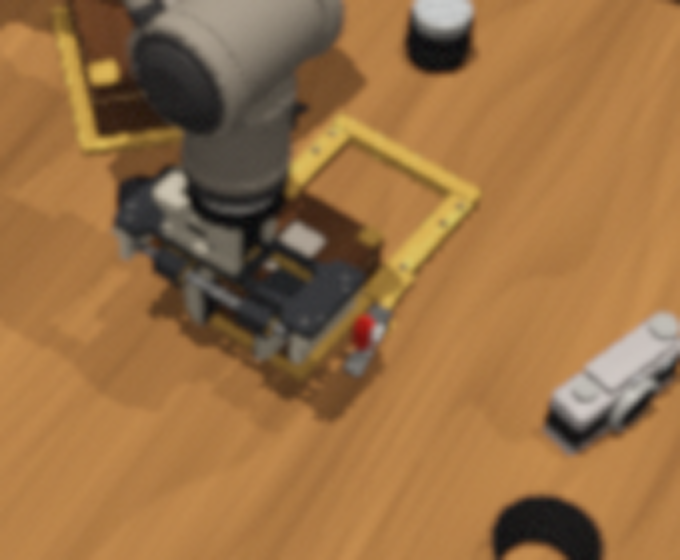

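Call:
send_rows:
  motion:
    - {"hand": 0.1, "slide": [0.3, 0, -8], "spin": 0}
    - {"hand": 0.1, "slide": [0.3, 0, -8], "spin": 0}
    - {"hand": 0.1, "slide": [0.3, 0, -8], "spin": 0}
    - {"hand": 0.1, "slide": [0.3, 0, -8], "spin": 0}

```text
time: 18.55
tool_pos: [0.5041, 0.0008, 0.0208]
tool_rot: [0.722, 1.528, -0.969]
contact_force: [-3.0, -11.6, 8.6]
opening: 0.0509
```

```bash
cat > q.py <<'E'
from h import *
P,R,s=pose();print(tk(P),P[2],np.degrees(np.arctan2(R[1,1],R[0,1]))+7,R[:,0],s["contact_force"])
E
python3 q.py
```

```text
[-148.63557881    1.2515923 ] 0.020759398327815513 0.14191664721459496 [ 0.02431198 -0.03538806 -0.99907788] [ -2.97875079 -11.63436097   8.60090623]
```

Call:
send_rows:
  motion:
    - {"hand": 0.1, "slide": [-0.6, 0, -8], "spin": 0}
    - {"hand": 0.1, "slide": [-0.6, 0, -8], "spin": 0}
    - {"hand": 0.1, "slide": [-0.6, 0, -8], "spin": 0}
    - {"hand": 0.1, "slide": [-0.6, 0, -8], "spin": 0}

```text
time: 18.95
tool_pos: [0.5064, 0.0334, 0.021]
tool_rot: [0.641, 1.53, -1.052]
contact_force: [0.9, -3.1, -0.9]
opening: 0.0503
```

```bash
python3 q.py
```

```text
[-115.98654021    2.96419983] 0.020987533510714005 0.0550664679577908 [ 0.02004116 -0.03506644 -0.99918402] [ 0.85139535 -3.09464843 -0.89499313]
```

Call:
send_rows:
  motion:
    - {"hand": 0.1, "slide": [-0.4, 0.3, -8], "spin": 0}
    - {"hand": 0.1, "slide": [-0.4, 0.3, -8], "spin": 0}
    - {"hand": 0.1, "slide": [-0.4, 0.3, -8], "spin": 0}
    - {"hand": 0.1, "slide": [-0.4, 0.3, -7], "spin": 0}

```text
time: 19.35
tool_pos: [0.5109, 0.0674, 0.0211]
tool_rot: [0.601, 1.532, -1.091]
contact_force: [-0.2, -1.6, -1.9]
opening: 0.0507
```

```bash
python3 q.py
```

```text
[-81.74608097   2.61281739] 0.02107341912559333 0.10632991160658012 [ 0.0181322  -0.03483314 -0.99922864] [-0.16694546 -1.59764077 -1.88828036]
```

Call:
send_rows:
  motion:
    - {"hand": 0.1, "slide": [-0.2, 0.2, -5], "spin": 0}
    - {"hand": 0.1, "slide": [-0.2, 0, -4], "spin": 0}
    - {"hand": 0.1, "slide": [-0.2, 0, -4], "spin": 0}

```text
time: 19.65
tool_pos: [0.5117, 0.0782, 0.0216]
tool_rot: [0.469, 1.527, -1.221]
contact_force: [-9.8, -46.7, 16.3]
opening: 0.0504
```

```bash
python3 q.py
```

```text
[-70.94228041   3.13807515] 0.021618430101623398 0.20481436532755737 [ 0.01492209 -0.04090386 -0.99905165] [ -9.81383427 -46.70080109  16.25704203]
```

Call:
send_rows:
  motion:
    - {"hand": 0.1, "slide": [0, 0, 6], "spin": 0}
    - {"hand": 0.1, "slide": [0, 0, 10], "spin": 0}
    - {"hand": 0.1, "slide": [-20, 0, 5], "spin": 0}
    - {"hand": 0.1, "slide": [-40, 0, 0], "spin": 0}
    - {"hand": 0.1, "slide": [-40, 0, 0], "spin": 0}
    - {"hand": 0.1, "slide": [-40, 0, 0], "spin": 0}
    - {"hand": 0.1, "slide": [-30, 0, 0], "spin": 0}
    - {"hand": 0.1, "slide": [0, 0, 0], "spin": 0}

```text
time: 20.45
tool_pos: [0.5065, 0.0642, 0.1987]
tool_rot: [0.525, 1.532, -1.167]
contact_force: [0.9, -0.5, -0.6]
opening: 0.0506
```

```bash
python3 q.py; python3 -c "
from h import *
p=wrist('w11');cv2.imwrite('pics/w11c.png',cv2.resize(p['pixels'][0:240,150:400],None,fx=2.5,fy=2.5,interpolation=cv2.INTER_CUBIC))
hsv=cv2.cvtColor(p['pixels'],cv2.COLOR_BGR2HSV);W=cloud(p)
red=((hsv[...,0]<6)|(hsv[...,0]>174))&(hsv[...,1]>150)&(W[...,2]>0.045)&(W[...,2]<.06)
k=W[red].mean(0);v=TR.T@(k[:2]-H);print(red.sum(),k,'ang',np.arctan2(-v[0],v[1]),np.linalg.norm(v))
"
```

```text
[-85.41779      6.63209022] 0.1987461084636632 0.09630375600247998 [ 0.01507477 -0.03526733 -0.99926421] [ 0.88390171 -0.5325946  -0.64038421]
223 [0.5954816  0.01681881 0.05116542] ang 1.7567745271167805 0.04032491596092582
```

View pics/w11c.png

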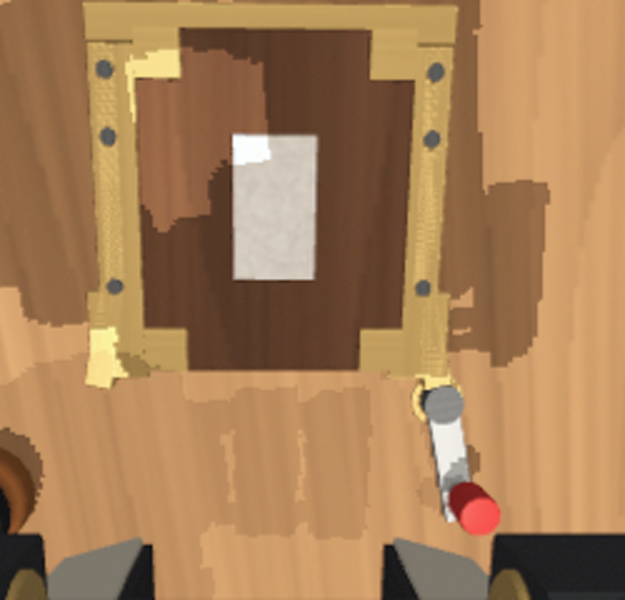

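Run:
```python
from h import *
p=dict(np.load("w11.npz"))
f=lambda c,z: [np.round(tk(x),1).tolist() for x in onplane(p,np.array(c)/2.5+[150,0]-.3,z)]
print("top rear",f([[188,371],[360,371]],.058)); print("top front ",f([[181,29],[371,30]],.058))
print("lip ends/stop inner",f([[416,376],[88,40],[452,40]],.014))
W=cloud(p); m=(W[...,2]>.05)&(W[...,2]<.066)
m[:, :195]=0;m[:,330:]=0;m[160:]=0
q=(W[m][:,:2]-O)@TR*1000; r=cv2.minAreaRect(q.astype(np.float32));print(m.sum(),r)
plan([*kn(1.76),0.10],np.radians(173))
```

```text
top rear [[-59.6, 33.3], [-59.7, -33.9]]
top front  [[59.1, 32.6], [59.3, -33.4]]
lip ends/stop inner [[-68.7, -65.6], [65.9, 73.3], [66.9, -72.4]]
14720 ((0.23814773559570312, 0.188568115234375), (100.2545394897461, 120.30776977539062), 89.6519775390625)
t 20.5 pos [0.5056 0.0642 0.1968] jawhead -6.9 tilt [ 0.012 -0.035 -0.999] q6 0.13 F [ 0.6 -0.   0.3] op 0.0506
shift mm [99.6 93.8 34.5]
spin 0.002 deg 0.1
world x in tool [ 0.012  0.993 -0.121] y [-0.035 -0.12  -0.992]
```

The box is home: its top centre fits at (0.2, 0.2) mm and −0.35° in the track's frame. Now to the knob.

Call:
send_rows:
  motion:
    - {"hand": 0, "slide": [15, 30, 12], "spin": 0}
    - {"hand": 0, "slide": [20, 30, 12], "spin": 0}
    - {"hand": 0, "slide": [25, 30, 10], "spin": 0}
    - {"hand": 0, "slide": [25, 0, 0], "spin": 0}
    - {"hand": 0, "slide": [0, 0, 0], "spin": 0}

```text
time: 21.0
tool_pos: [0.5922, 0.0164, 0.1067]
tool_rot: [0.351, 1.538, -1.339]
contact_force: [-1.1, 0.6, -0.1]
opening: 0.0457
```

Run:
```python
from h import *
plan([.5955,.0168,0.022],np.radians(173))
```

```text
t 21.0 pos [0.5922 0.0164 0.1067] jawhead -6.8 tilt [ 0.007 -0.032 -0.999] q6 0.05 F [-1.1  0.6 -0.1] op 0.0457
shift mm [84.7  2.3 -3.4]
spin 0.003 deg 0.2
world x in tool [ 0.007  0.993 -0.119] y [-0.032 -0.119 -0.992]
```

Call:
send_rows:
  motion:
    - {"hand": 0, "slide": [15, 2, -3], "spin": 0}
    - {"hand": 0, "slide": [15, 0, 0], "spin": 0}
    - {"hand": 0, "slide": [0, 0, 0], "spin": 0}

```text
time: 21.3
tool_pos: [0.5932, 0.0188, 0.0747]
tool_rot: [0.232, 1.541, -1.458]
contact_force: [-0.7, -0.3, -0.4]
opening: 0.0456
```

Run:
```python
from h import *
plan([.5955,.0168,0.022],np.radians(173))
```

```text
t 21.3 pos [0.5932 0.0188 0.0747] jawhead -6.8 tilt [ 0.003 -0.03  -1.   ] q6 0.06 F [-0.7 -0.3 -0.4] op 0.0456
shift mm [52.8  2.1  0.2]
spin 0.003 deg 0.2
world x in tool [ 0.003  0.993 -0.119] y [-0.03  -0.119 -0.992]
```

Call:
send_rows:
  motion:
    - {"hand": 0, "slide": [14, 1, 0], "spin": 0}
    - {"hand": 0, "slide": [14, 1, 0], "spin": 0}
    - {"hand": 0, "slide": [14, 0, 0], "spin": 0}
    - {"hand": 0, "slide": [8, 0, 0], "spin": 0}
    - {"hand": 0, "slide": [0, 0, 0], "spin": 0}

```text
time: 21.8
tool_pos: [0.5962, 0.0177, 0.0236]
tool_rot: [0.332, 1.54, -1.357]
contact_force: [-0.7, -0.7, 0.7]
opening: 0.0458
```

Run:
```python
from h import *
plan([.5955,.0168,0.022],np.radians(173))
```

```text
t 21.8 pos [0.5962 0.0177 0.0236] jawhead -6.8 tilt [ 0.006 -0.03  -1.   ] q6 0.06 F [-0.7 -0.7  0.7] op 0.0458
shift mm [ 1.6 -0.6  1. ]
spin 0.004 deg 0.2
world x in tool [ 0.006  0.993 -0.118] y [-0.03  -0.118 -0.993]
```

Call:
send_rows:
  motion:
    - {"hand": -0.4, "slide": [0, 0, 0], "spin": 0}
    - {"hand": -1, "slide": [0, 0, 0], "spin": 0}
    - {"hand": -1, "slide": [0, 0, 0], "spin": 0}
    - {"hand": -1, "slide": [0, 0, 0], "spin": 0}
    - {"hand": -1, "slide": [0, 0, 0], "spin": 0}
  grip_force: 15

```text
time: 22.3
tool_pos: [0.597, 0.0178, 0.025]
tool_rot: [0.398, 1.54, -1.291]
contact_force: [0.1, -0.8, -3.8]
opening: 0.0175
```

```bash
python3 k.py 0
```

```text
t 22.3 pos [0.597  0.0178 0.025 ] jawhead -6.8 tilt [ 0.009 -0.03  -1.   ] q6 0.06 F [ 0.1 -0.8 -3.8] op 0.0175
shift mm [  1.5 -50.  -32.5]
spin 0.004 deg 0.2
world x in tool [ 0.009  0.993 -0.118] y [-0.03  -0.118 -0.993]
angle 1.7955167682135047 0.039463004305940595
1.6 [ 0.  -7.7  3.5]
1.4 [-0.1 -8.3 -0.7]
1.2 [-0.2 -8.  -2.3]
1.0 [-0.2 -7.4 -3.8]
0.8 [-0.2 -6.5 -5.2]
0.6 [-0.2 -5.4 -6.4]
0.4 [-0.3 -4.  -7.4]
0.2 [-0.3 -2.4 -8. ]
0.0 [-0.2 -0.8 -8.3]
```

Call:
send_rows:
  motion:
    - {"hand": -1, "slide": [0, -8, 1.5], "spin": 0}
    - {"hand": -1, "slide": [0, -8, -0.5], "spin": 0}
    - {"hand": -1, "slide": [0, -8, -2.3], "spin": 0}

```text
time: 22.6
tool_pos: [0.5774, 0.0185, 0.0253]
tool_rot: [0.639, 1.531, -1.052]
contact_force: [4.3, -5.7, -3.3]
opening: 0.0178
```

```bash
python3 k.py 0
```

```text
t 22.6 pos [0.5774 0.0185 0.0253] jawhead -6.8 tilt [ 0.02  -0.034 -0.999] q6 0.07 F [ 4.3 -5.7 -3.3] op 0.0178
shift mm [  1.5 -30.5 -34.1]
spin 0.003 deg 0.2
world x in tool [ 0.02   0.993 -0.119] y [-0.034 -0.119 -0.992]
angle 1.3095729531165818 0.04154611711637188
1.12 [-0.2 -7.5 -2.3]
0.94 [-0.3 -6.7 -4.1]
0.75 [-0.3 -5.8 -5.2]
0.56 [-0.3 -4.8 -6.2]
0.37 [-0.3 -3.5 -7. ]
0.19 [-0.3 -2.1 -7.5]
0.0 [-0.3 -0.7 -7.8]
```

Call:
send_rows:
  motion:
    - {"hand": -1, "slide": [0, -7.5, -2.5], "spin": 0}
    - {"hand": -1, "slide": [0, -6.7, -4], "spin": 0}
    - {"hand": -1, "slide": [0, -5.8, -5.2], "spin": 0}

```text
time: 22.9
tool_pos: [0.5613, 0.0294, 0.0255]
tool_rot: [0.762, 1.524, -0.931]
contact_force: [4.3, -4.1, -2.6]
opening: 0.0177
```

```bash
python3 k.py 0
```

```text
t 22.9 pos [0.5613 0.0294 0.0255] jawhead -7.0 tilt [ 0.028 -0.038 -0.999] q6 0.09 F [ 4.3 -4.1 -2.6] op 0.0177
shift mm [  2.2 -13.3 -25.2]
spin 0.001 deg 0.0
world x in tool [ 0.028  0.992 -0.122] y [-0.038 -0.121 -0.992]
angle 0.8414571789815217 0.042023191061495796
0.67 [-0.3 -4.8 -5.1]
0.5 [-0.3 -3.9 -5.9]
0.34 [-0.3 -2.9 -6.4]
0.17 [-0.3 -1.8 -6.8]
0.0 [-0.3 -0.6 -7. ]
```

Call:
send_rows:
  motion:
    - {"hand": -1, "slide": [0, -5, -5.3], "spin": 0}
    - {"hand": -1, "slide": [0, -4, -6], "spin": 0}
    - {"hand": -1, "slide": [0, -3, -6.5], "spin": 0}

```text
time: 23.2
tool_pos: [0.5526, 0.0461, 0.0254]
tool_rot: [0.802, 1.519, -0.892]
contact_force: [0.5, -4.9, 0.3]
opening: 0.0177
```

```bash
python3 k.py 0
```

```text
t 23.2 pos [0.5526 0.0461 0.0254] jawhead -7.1 tilt [ 0.033 -0.041 -0.999] q6 0.13 F [ 0.5 -4.9  0.3] op 0.0177
shift mm [ 3.  -2.7 -9.6]
spin -0.001 deg -0.1
world x in tool [ 0.033  0.992 -0.124] y [-0.041 -0.123 -0.992]
angle 0.386746295077336 0.04181118024838796
0.19 [-0.4 -2.5 -7.7]
0.0 [-0.3 -0.8 -8.1]
```

Call:
send_rows:
  motion:
    - {"hand": -1, "slide": [0, -2.5, -7.5], "spin": 0}
    - {"hand": -1, "slide": [0, -1, -8], "spin": 0}
    - {"hand": -1, "slide": [0, 0, -2], "spin": 0}

```text
time: 23.5
tool_pos: [0.5498, 0.0636, 0.0253]
tool_rot: [0.754, 1.518, -0.941]
contact_force: [0.1, -3.5, -1.2]
opening: 0.0176
```

```bash
python3 k.py 0
```

```text
t 23.5 pos [0.5498 0.0636 0.0253] jawhead -7.1 tilt [ 0.031 -0.043 -0.999] q6 0.17 F [ 0.1 -3.5 -1.2] op 0.0176
shift mm [3.7 2.2 7.3]
spin -0.001 deg -0.1
world x in tool [ 0.031  0.992 -0.124] y [-0.043 -0.123 -0.991]
angle -0.02725401010319135 0.043592358842297466
0.0 [0.1 1.6 1.2]
```

Call:
send_rows:
  motion:
    - {"hand": -1, "slide": [0, 0.5, -2], "spin": 0}
    - {"hand": -1, "slide": [0, 0, -1.5], "spin": 0}

```text
time: 23.7
tool_pos: [0.5499, 0.067, 0.0253]
tool_rot: [0.72, 1.519, -0.975]
contact_force: [-0.6, -4.2, 2.0]
opening: 0.0173
```

```bash
python3 k.py 0
```

```text
t 23.7 pos [0.5499 0.067  0.0253] jawhead -7.1 tilt [ 0.029 -0.043 -0.999] q6 0.17 F [-0.6 -4.2  2. ] op 0.0173
shift mm [ 3.8  2.6 10.7]
spin -0.001 deg -0.1
world x in tool [ 0.029  0.992 -0.124] y [-0.043 -0.123 -0.992]
angle -0.1052954438884507 0.04419423330459788
0.0 [0.2 2.  4.6]
```

Call:
send_rows:
  motion:
    - {"hand": -0.5, "slide": [0, 0, 0], "spin": 0}
    - {"hand": -0.2, "slide": [0, 0, 0], "spin": 0}
    - {"hand": -0.2, "slide": [0, 0, 0], "spin": 0}
    - {"hand": -0.2, "slide": [-10, 0, 0], "spin": 0}
    - {"hand": -0.2, "slide": [-25, 0, 0], "spin": 0}
    - {"hand": -0.2, "slide": [-40, 0, 0], "spin": 0}
    - {"hand": -0.2, "slide": [-40, 0, 0], "spin": 0}
    - {"hand": -0.2, "slide": [-40, 0, 0], "spin": 0}

```text
time: 24.5
tool_pos: [0.543, 0.075, 0.1818]
tool_rot: [0.594, 1.526, -1.1]
contact_force: [0.8, -0.1, -0.1]
opening: 0.037
```

Call:
send_rows:
  motion:
    - {"hand": -0.2, "slide": [-20, 0, 0], "spin": 0}
    - {"hand": -0.2, "slide": [0, 0, 0], "spin": 0}

```text
time: 24.7
tool_pos: [0.5452, 0.0764, 0.2104]
tool_rot: [0.833, 1.519, -0.861]
contact_force: [0.4, -0.4, 0.0]
opening: 0.037
```

```bash
python3 q.py
python3 - <<'E'
from h import *
p=wrist('w12');cv2.imwrite('pics/w12c.png',cv2.resize(p['pixels'][0:220,130:380],None,fx=2.5,fy=2.5,interpolation=cv2.INTER_CUBIC))
hsv=cv2.cvtColor(p['pixels'],cv2.COLOR_BGR2HSV);W=cloud(p)
red=((hsv[...,0]<6)|(hsv[...,0]>174))&(hsv[...,1]>150)&(W[...,2]>0.048)&(W[...,2]<.06)
k=W[red].mean(0);v=TR.T@(k[:2]-H);print(red.sum(),k,'ang',np.arctan2(-v[0],v[1]),np.linalg.norm(v))
m=(W[...,2]>.05)&(W[...,2]<.066)
cs,st=None,None
n,lab,stt,c=cv2.connectedComponentsWithStats(m.astype(np.uint8)); i=1+np.argmax(stt[1:,4]); q=(W[lab==i][:,:2]-O)@TR*1000; print(stt[i],cv2.minAreaRect(q.astype(np.float32)))
E
```

```text
[-68.60017997 -30.31364464] 0.21038402298250058 -0.030161262033972847 [ 0.03393033 -0.03949261 -0.99864361] [ 0.37755314 -0.39857979  0.0111155 ]
161 [0.55072348 0.05905933 0.05143685] ang 0.07485576208183396 0.042234197775926546
[  161    34   109   129 13193] ((0.392913818359375, 0.2815132141113281), (100.306396484375, 119.78375244140625), 89.82389831542969)
```

View pics/w12c.png

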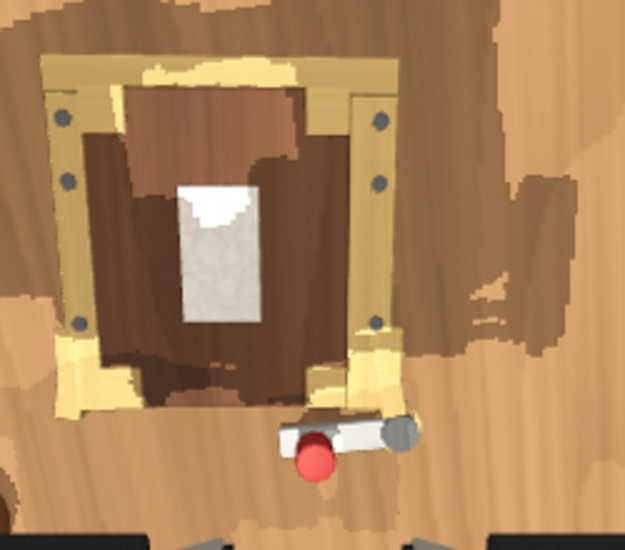

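Run:
```python
from h import *
p=dict(np.load("w12.npz"))
cv2.imwrite('pics/w12d.png',cv2.resize(p['pixels'][160:200,230:310],None,fx=9,fy=9,interpolation=cv2.INTER_CUBIC))
f=lambda c,z: np.array([tk(x) for x in onplane(p,np.array(c)/2.5+[130,0]-.3,z)])
a=f([[400,433]],.015)[0]; b=f([[280,431],[283,458]],.012); print(a,b, )
e=b.mean(0)-[-82,-80]; print("ang",np.arctan2(-e[0],e[1]),np.linalg.norm(e))
```

```text
[-81.37323359 -78.80369487] [[-80.59093216 -21.75043083]
 [-93.93989097 -23.01153877]]
ang 0.09113011710714453 57.859100164131
```

View pics/w12d.png

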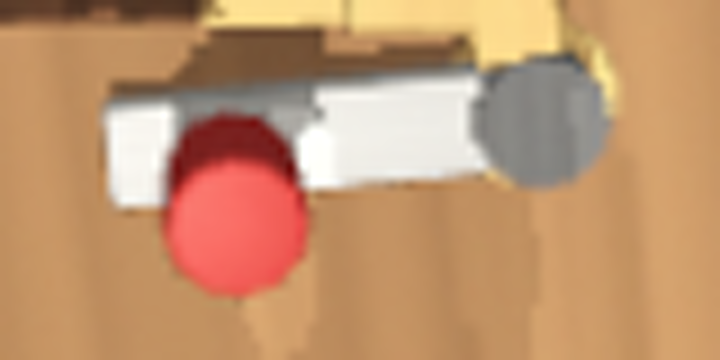

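Bar is still about 0.08 rad open because the knob slid in the pads. I push it the rest of the way from behind with closed fingers.

Run:
```python
from h import *
t=O+TR@[-.120,-.040]
plan([*t,0.10],np.radians(173))
```

```text
t 24.75 pos [0.5448 0.0764 0.209 ] jawhead -7.0 tilt [ 0.032 -0.04  -0.999] q6 0.16 F [0.2 0.5 0.3] op 0.0365
shift mm [111.    6.1  47.4]
spin -0.001 deg -0.0
world x in tool [ 0.032  0.992 -0.124] y [-0.04  -0.122 -0.992]
```

Call:
send_rows:
  motion:
    - {"hand": -1, "slide": [10, 3, 25], "spin": 0}
    - {"hand": -1, "slide": [20, 3, 24], "spin": 0}
    - {"hand": -1, "slide": [25, 0, 0], "spin": 0}
    - {"hand": -1, "slide": [25, 0, 0], "spin": 0}
    - {"hand": -1, "slide": [15, 0, 0], "spin": 0}
    - {"hand": -1, "slide": [0, 0, 0], "spin": 0}

```text
time: 25.35
tool_pos: [0.5433, 0.0217, 0.106]
tool_rot: [0.656, 1.527, -1.038]
contact_force: [0.1, -0.4, -0.8]
opening: 0.0005
```

```bash
cat > g.py <<'E'
from h import *
t=O+TR@[-.118,-.040]
plan([*t,0.03],np.radians(173))
P,R,s=pose();print("track",tk(P))
E
python3 g.py
```

```text
t 25.35 pos [0.5433 0.0217 0.106 ] jawhead -7.0 tilt [ 0.022 -0.038 -0.999] q6 0.07 F [ 0.1 -0.4 -0.8] op 0.0005
shift mm [75.9  2.9 -7.8]
spin -0.0 deg -0.0
world x in tool [ 0.022  0.992 -0.123] y [-0.038 -0.122 -0.992]
track [-123.13459596  -35.06555066]
```

Call:
send_rows:
  motion:
    - {"hand": -1, "slide": [18, 2, 0], "spin": 0}
    - {"hand": -1, "slide": [18, 1, 0], "spin": 0}
    - {"hand": -1, "slide": [16, 0, 0], "spin": 0}
    - {"hand": -1, "slide": [12, 0, 0], "spin": 0}
    - {"hand": -1, "slide": [6, 0, 0], "spin": 0}
    - {"hand": -1, "slide": [0, 0, 0], "spin": 0}

```text
time: 25.95
tool_pos: [0.5467, 0.019, 0.0326]
tool_rot: [0.588, 1.529, -1.105]
contact_force: [-0.5, 0.1, 0.5]
opening: 0.0005
```

```bash
python3 g.py
```

```text
t 25.95 pos [0.5467 0.019  0.0326] jawhead -7.0 tilt [ 0.019 -0.037 -0.999] q6 0.07 F [-0.5  0.1  0.5] op 0.0005
shift mm [ 2.3  1.2 -7.5]
spin 0.0 deg 0.0
world x in tool [ 0.019  0.992 -0.123] y [-0.037 -0.122 -0.992]
track [-125.36815702  -38.75306657]
```

Call:
send_rows:
  motion:
    - {"hand": -1, "slide": [0, 0, -6], "spin": 0}
    - {"hand": -1, "slide": [0, 0, -6], "spin": 0}
    - {"hand": -1, "slide": [0, 0, -4], "spin": 0}
    - {"hand": -1, "slide": [0, 0, -3], "spin": 0}
    - {"hand": -1, "slide": [0, 0, -2], "spin": 0}
    - {"hand": -1, "slide": [0, 0, -2], "spin": 0}

```text
time: 26.55
tool_pos: [0.5506, 0.043, 0.0342]
tool_rot: [0.619, 1.526, -1.072]
contact_force: [-1.0, -13.7, -1.2]
opening: 0.0009
```

```bash
python3 g.py
```

```text
t 26.55 pos [0.5506 0.043  0.0342] jawhead -6.9 tilt [ 0.022 -0.04  -0.999] q6 0.12 F [ -1.  -13.7  -1.2] op 0.0009
shift mm [ 4.9  0.1 16.7]
spin 0.002 deg 0.1
world x in tool [ 0.022  0.992 -0.121] y [-0.04  -0.12  -0.992]
track [-101.10110827  -39.74432488]
```

Call:
send_rows:
  motion:
    - {"hand": -1, "slide": [0, 0, -2], "spin": 0}

```text
time: 26.65
tool_pos: [0.5506, 0.043, 0.0342]
tool_rot: [0.568, 1.523, -1.123]
contact_force: [-2.8, -15.2, -0.6]
opening: 0.0005
```

Call:
send_rows:
  motion:
    - {"hand": -1, "slide": [0, 0, 5], "spin": 0}
    - {"hand": -1, "slide": [0, 0, 10], "spin": 0}
    - {"hand": -1, "slide": [-20, 0, 5], "spin": 0}
    - {"hand": -1, "slide": [-35, 0, 0], "spin": 0}
    - {"hand": -1, "slide": [-40, 0, -20], "spin": 0}
    - {"hand": -1, "slide": [-40, 0, -30], "spin": 0}
    - {"hand": -1, "slide": [-30, 0, -20], "spin": 0}
    - {"hand": -1, "slide": [0, 0, 0], "spin": 0}

```text
time: 27.45
tool_pos: [0.5533, 0.0982, 0.2031]
tool_rot: [0.599, 1.527, -1.097]
contact_force: [0.5, 0.7, -0.9]
opening: 0.0004
```

```bash
python3 g.py
python3 - <<'E'
from h import *
p=wrist('w13');cv2.imwrite('pics/w13c.png',cv2.resize(p['pixels'][0:220,130:380],None,fx=3,fy=2.7,interpolation=cv2.INTER_CUBIC))
W=cloud(p)
m=(W[...,2]>.05)&(W[...,2]<.066)
n,lab,stt,c=cv2.connectedComponentsWithStats(m.astype(np.uint8)); i=1+np.argmax(stt[1:,4]); q=(W[lab==i][:,:2]-O)@TR*1000; print(stt[i],cv2.minAreaRect(q.astype(np.float32)))
cv2.imwrite('pics/w13.png',p['pixels'])
E
```

```text
t 27.45 pos [0.5533 0.0982 0.2031] jawhead -7.1 tilt [ 0.02  -0.039 -0.999] q6 0.2 F [ 0.5  0.7 -0.9] op 0.0004
shift mm [1.757e+02 1.000e-01 6.560e+01]
spin -0.002 deg -0.1
world x in tool [ 0.02   0.992 -0.125] y [-0.039 -0.124 -0.992]
track [-46.00776575 -35.72004154]
[  157    60   110   126 12984] ((0.056003570556640625, 0.3359489440917969), (100.26625061035156, 119.82191467285156), 89.78487396240234)
```

View pics/w13c.png

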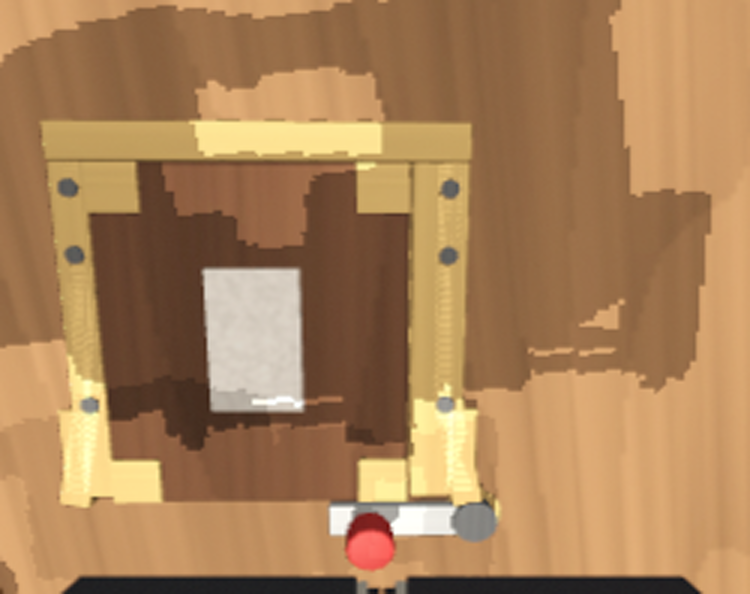

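Run:
```python
from h import *
from cell import vision
p=dict(np.load("w13.npz"))
f=lambda c,z: np.array([tk(x) for x in onplane(p,np.array(c)/[3,2.7]+[130,0]-.3,z)])
e=f([[330,504],[330,535]],.012).mean(0)-[-82,-80];print("bar ang",np.arctan2(-e[0],e[1]),np.linalg.norm(e))
t=vision.read_camera("top");cv2.imwrite("pics/tend.png",t["pixels"])
a=np.load("top0.npz")["pixels"]
for n,(x,y,w,h) in dict(camera=(175,70,60,45),hood=(240,60,50,50),adapter=(330,90,40,40),meter=(380,175,45,50),lens=(80,180,48,48),bigbox=(300,290,20,20)).items():
    print(n,np.abs(a[y:y+h,x:x+w].astype(int)-t["pixels"][y:y+h,x:x+w]).mean().round(2))
```

```text
bar ang -0.01637368405806564 58.13709736375429
camera 5.05
hood 4.43
adapter 5.14
meter 4.87
lens 21.6
bigbox 33.5
```

View pics/tend.png

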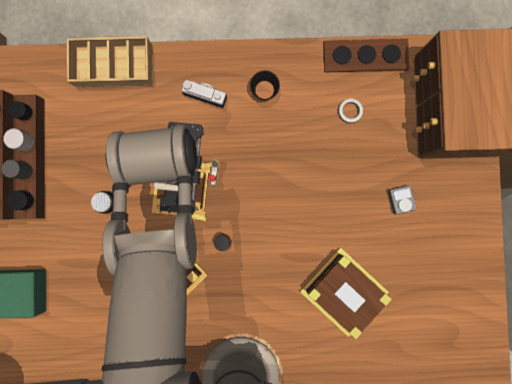

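The bystanders look where they were. The lens at (103,203) is partly hidden by the arm and the jar is at (222,242). The keeper is closed and the box is home.

```bash
python3 -c "
from cell import job;print(job.hand_in())"
```

```text
the job is handed in; nothing more can be done
None
```

The job is done and handed in at about 27.5 s of the 72 s allowed. The keeper was swung open to about 1.77 rad, the smallest walnut box was pushed home against the stop, and the keeper was closed again behind it.

- **Box:** the last wrist picture puts its centre within 0.4 mm of the home pose, turned by about 0.2°. When it met the stop the wrist force rose to about 50 N at the fingers, well under the 120 N wrist limit.
- **Keeper:** the last picture gives an angle of about -0.02 rad, which is closed within measuring error. The first close stopped about 0.08 rad short because the knob slid between the pads. I pushed it the rest of the way with closed fingers until the force rose to about 15 N.
- **Other things:** the camera, hood, adapter and meter show no change between the first and last top pictures. The comparison numbers for the lens and the nearby large box were high. The arm and its shadow cover the lens in part, and my patch on the box lay in the arm's shadow in the first picture. By eye the lens, the jar and that box are where they were. The other large box, beside the track, was mostly hidden behind the arm.
- **Disagreement:** the top camera read about 3 mm differently from the wrist camera across the track, so I relied on the wrist camera for the entry and the final check.

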